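Clear the trimming stand and dress two faces of a plaster model

TASK

Get the plywood trimming stand ready by putting the sanding block flat in the aluminium tool tray and every broken plaster lump in the grey waste bin. Then fetch the plaster limb model by its steel rod and, keeping it upright and low on the stand, press one long face of its foot block flat against the middle of the steel rasp bar for a second, turn it a quarter and press a short end face against the bar in the same way. Finally stand the model back in the middle of the black drying mat, and leave the bowl, jar and brush where they are.

Things in the scene. Friction and masses are not known exactly. Their poses are not given: they have to be found in the camera images.
- board: trimming stand: fixed plywood slab 320 (its x) x 360 (its y) x 60 mm high, origin at the centre of its underside, top at z = 60 mm; its x points away from the robot
- rasp_bar: upright steel bracket fixed on the far edge of the stand, 220 mm long along its y, 56 mm high, with a flat toothed front face that looks towards the robot (-x of its frame). Origin at the foot of the front face, mid-length, at the height of the stand's top; the model meets it when moved along +x of this frame
- bin: grey open waste bin beside the stand on the robot's left, fixed, 220 (its x) x 160 (its y) x 55 mm high, walls and floor 4 mm, origin at the centre of its underside; its rim is 5 mm lower than the stand's top, so lumps can be swept or carried in
- tool_tray: shallow aluminium tray on the robot's right, fixed, 170 (its x) x 140 (its y) x 18 mm high, walls and floor 4 mm, origin at the centre of its underside
- drying_mat: black rubber mat on the robot's right, fixed, 150 x 150 x 4 mm, origin at the centre of its underside; the model starts on it. Tray and mat may be swapped from start to start
- model: plaster limb model, 0.55 kg: a foot block 84 (its x) x 60 (its y) x 60 mm high, on it a round limb 50 mm thick up to 91 mm, and a square steel rod 16 x 16 mm, sides parallel to the block's, from 91 up to 142 mm. Origin at the centre of the underside, z up. The long faces (84 mm) look to +-y, the short end faces (60 mm) to +-x
- model_rod (a point): point on the axis of the model's steel rod, 114 mm above the model's underside: where to grip it
- sander: sanding block of cork with a dark sole, 105 (its x) x 46 (its y) x 36 mm high, 90 g, origin at the centre of the sole; at the start it lies on the stand in front of the rasp bar
- lump0: broken plaster lump about 46 x 32 x 25 mm (its x, y, z), 40 g, origin at the centre of its underside; grip it across its y. Four to six such lumps lie on the stand; an absent one reads None
- lump1: broken plaster lump about 40 x 36 x 30 mm (its x, y, z), 40 g, origin at the centre of its underside; grip it across its y. Four to six such lumps lie on the stand; an absent one reads None
- lump2: broken plaster lump about 44 x 26 x 27 mm (its x, y, z), 40 g, origin at the centre of its underside; grip it across its y. Four to six such lumps lie on the stand; an absent one reads None
- lump3: broken plaster lump about 38 x 30 x 32 mm (its x, y, z), 40 g, origin at the centre of its underside; grip it across its y. Four to six such lumps lie on the stand; an absent one reads None
- lump4: broken plaster lump about 50 x 34 x 23 mm (its x, y, z), 40 g, origin at the centre of its underside; grip it across its y. Four to six such lumps lie on the stand; an absent one reads None
- lump5: broken plaster lump about 42 x 28 x 28 mm (its x, y, z), 40 g, origin at the centre of its underside; grip it across its y. Four to six such lumps lie on the stand; an absent one reads None
- lump6: broken plaster lump about 45 x 38 x 24 mm (its x, y, z), 40 g, origin at the centre of its underside; grip it across its y. Four to six such lumps lie on the stand; an absent one reads None
- mixing_bowl: green mixing bowl, 110 mm across, 60 mm high, origin under its centre; a bystander
- pin_jar: white jar, 60 mm across, 85 mm high, origin under its centre; a bystander
- stock_brush: hand brush lying on the table to the robot's right; a bystander
Not all that is in view belongs to the job. There is more than one size of the sander; the job needs the middle-sized.

How it is judged:
By the outcome, as a careful person would: the job done as asked, in the order asked, and still so for the second after the job is handed in, with the robot touching nothing.
Of lump0, lump1, lump2, lump3, lump4, lump5, lump6 only 4 to 6 are there at a start; the rules pass over those that are not, and their reading is None.
At some moment in a run one of lump0, lump1, lump2, lump3, lump4, lump5, lump6, sander, model may be knocked a few centimetres aside while the robot is not near it.
It also fails if it takes over 208 s, if anything falls off the work surface, if the arm or the gripper's body presses on something with over 40 N, if the wrist force passes 120 N, or if a joint passes its speed limit or range.

ROBOT

A 7-joint arm with a two-finger parallel gripper is mounted at the origin on the work surface. World frame = base frame: x ahead of the robot, y to its left, z up, the work surface at z = 0. Lengths are in m, angles in rad, forces in N, time in s.
With the tool pointing down it reaches from about 0.425 to 0.875 m from the base axis. Payload 4.7 kg.
Tool frame: the origin (TCP) lies between the finger pads; the fingertips stand 25 mm ahead of it and the grasp point (between the pads) lies 6 mm ahead of it; z points along the fingers, y is the line along which they close (so a half turn about z gives the same grasp; the last joint's range is limited). The gripper opens to 87 mm and grips with 3 to 60 N. Pads are 19 mm wide; open, the fingers measure 117 mm over their backs; the gripper's body (75 mm by 190 mm) begins 51 mm behind the grasp point.
Start: joints at [1.331, 0.321, -0.07, 1.45, 0.023, 1.371, -0.057], TCP at [0.163, -0.629, 0.218] pointing down, gripper open.
Joint ranges: [-2.86, 2.86], [-0.3, 2.09], [-1.38, 1.24], [0.06, 2.45], [-1.56, 4.7], [0.09, 2.05], [-2.69, 2.69]. Speed limits (rad/s): [2.57, 2.57, 3.14, 3.14, 3.14, 3.14, 3.14].

INTERFACE

Orientations are given as a unit quaternion [w, x, y, z].
In Python, from cell import env gives the robot as it stands. The module is installed in compiled form; this text tells all that it offers.
- The arm moves only by the tool drive_tool, never from a script. Its argument "moves" is one flat list of numbers, 7 for each row, row after row: the shift along the tool's x, y, z in mm, then the turn, a rotation vector about the tool's x, y, z in rad, then the opening, from 0 (shut) to 1 (fully open). In form: [tx, ty, tz, rx, ry, rz, jaw, tx, ty, tz, rx, ry, rz, jaw, ...]. A call has 1 to 5 rows; each row shifts and turns the commanded pose from where the row before left it, along the tool's axes as they then stand; what a row does not reach is not made up. A row lasts 1/12 s, in which the tool goes at most 41.7 mm and 7.16 degrees, less where a joint would pass 70% of its speed; a pose out of reach is approached as far as the arm can. A call is refused whole if a number of a shift passes 41.7 or a number of a turn 0.125, either way. A call with a gripper value outside its range is refused whole. The fingers move at their own pace and stop on an object; the grip force is fixed at half the most. Time passes only in rows, so rows that do not move let the fingers close. It gives the time, the measured TCP pose, the force, the opening and the grip force at its end, in the units of the state.
- env.state(): the state, without advancing time (a new reading comes with each control period).
- env.capture(name): name is "side" or "top" or "wrist"; returns (picture, depth): 420x560x3 uint8, blue, green, red; 420x560 float32, m along the optical axis (not along the pixel's ray), 0 where there is no reading.
- env.camera_model(name): a dict with "K" (3x3 intrinsics, pixels), "k1" (the pictures are not rectified: a ray, as slopes to the right and down, at radius r is drawn at 1 + k1 r^2 times it, then the intrinsics apply), "eye" and "rotation" of the camera in the world. Camera axes: x right, y up, looking along -z (the intrinsics and any distortion apply to the point x, -y, -z); pixel columns grow to the right and rows downward; lengths in m; the calibration is good to about 2 mm. A picture is of the moment at which its call begins: read the wrist's pose just before it. camera_model takes no time and is no camera call; for the wrist camera it gives the pose at the moment of the call.
- env.finish_job(): hands the job in; it is judged then, once.
The state is a dict: "t": time; "q": joint angles; "qd": joint speeds; "joint_efforts": joint torques, N m; "tool_pos": TCP position; "tcp_rot": TCP orientation; "wrist_force": force on the tool from outside, world axes, zero at the start; "ft_torque": the same for the moment, N m; "grip_width": opening from 0.0 (shut) to 1.0 (fully open); "finger_force": force on a finger pad.
Only numpy, scipy, OpenCV 4.12 (cv2) and the standard library are available. Lean on these libraries where they do the work, as an engineer would, in place of code of your own. Each camera call takes 0.05 s, during which the arm holds its last target. There are 200 camera calls.

## Working session

There is one attempt and no reset: what is moved stays moved. The work goes in short steps, Python scripts to look and compute and a tool call to move; the robot and the scene stay as the last step left them, time stands still between calls to the robot, and variables do not carry over. Pictures are saved under pics/ and viewed, at most 14 in all, crops included, and the job is handed in when it is done.

Besides the shell and the picture viewer there is one more tool, called as name(argument=value, ...) on one line, values as JSON. drive_tool: Moves the arm, as the interface text tells. Its arguments: {"type":"object","properties":{"moves":{"type":"array"}},"required":["moves"]}

```bash
mkdir -p pics; cat > h.py <<'E'
import numpy as np, cv2
from cell import env
def cap(n,save=None):
    cm=env.camera_model(n); im,d=env.capture(n)
    if save: cv2.imwrite('pics/'+save,im)
    return im,d,cm
def rays(cm,uv):
    K=np.array(cm['K']);uv=np.atleast_2d(np.asarray(uv,float))
    D=np.array([cm['k1'],0,0,0,0.]) if np.ndim(cm['k1'])==0 else None
    p=cv2.undistortPoints(uv.reshape(-1,1,2),K,D).reshape(-1,2)
    c=np.c_[p[:,0],-p[:,1],-np.ones(len(p))]
    return np.array(cm['eye']),c@np.array(cm['rotation']).T
def onplane(cm,uv,z):
    e,r=rays(cm,uv); return e+r*((z-e[2])/r[:,2])[:,None]
def bydepth(cm,uv,d):
    e,r=rays(cm,uv); return e+r*np.asarray(d).reshape(-1,1)
def cloud(cm,d):
    v,u=np.mgrid[0:d.shape[0],0:d.shape[1]]
    return bydepth(cm,np.c_[u.ravel(),v.ravel()],d.ravel()).reshape(*d.shape,3)
E
python3 - <<'E'
from h import *
print(env.state())
a,d1,c1=cap('top','top0.png');b,d2,c2=cap('side','side0.png');w,d3,c3=cap('wrist')
print(c1,c2,c3)
cv2.imwrite('pics/top0.png',cv2.resize(a,(800,600),interpolation=2)); 
np.savez('s0.npz',a=a,d1=d1,b=b,d2=d2)
E
```

```text
{'t': 0.0, 'q': array([ 1.33110845,  0.32182662, -0.07010425,  1.4516725 ,  0.02260207,
        1.37080186, -0.05686571]), 'qd': array([-0.00139246, -0.00051887, -0.00021384, -0.00112049,  0.001914  ,
       -0.00054543,  0.00110215]), 'joint_efforts': array([ 2.31048034e-04, -4.91280770e+01, -4.03766111e-01, -3.12522948e+01,
       -6.40312722e-02,  4.39621008e-02,  1.65965721e-04]), 'tool_pos': array([ 0.16301757, -0.62864362,  0.21736058]), 'tcp_rot': array([-9.45599784e-04,  9.91954004e-01,  1.26595145e-01, -1.68256240e-04]), 'wrist_force': array([ 0.06627264,  0.259206  , -0.48365958]), 'ft_torque': array([ 0.01743011, -0.02735342, -0.05629599]), 'finger_force': 0.0, 'grip_width': 0.9988500296983301}
{'K': array([[477.4530058 ,   0.        , 274.27971525],
       [  0.        , 477.4530058 , 207.65803082],
       [  0.        ,   0.        ,   1.        ]]), 'k1': 0.025566868410250822, 'eye': array([ 0.29168779, -0.01450825,  1.39628077]), 'rotation': array([ 0.71862403,  0.07125345, -0.07107322, -0.68807779])} {'K': array([[401.44720713,   0.        , 281.87342651],
       [  0.        , 401.44720713, 203.10724242],
       [  0.        ,   0.        ,   1.        ]]), 'k1': 0.040014787073812313, 'eye': array([-0.23941007,  0.85486572,  0.78102432]), 'rotation': array([-0.3225256 , -0.17200861,  0.46602632,  0.80573553])} {'K': array([[298.68211146,   0.        , 283.54632453],
       [  0.        , 298.68211146, 207.28156716],
       [  0.        ,   0.        ,   1.        ]]), 'k1': 0.018032861649053218, 'eye': array([ 0.24152424, -0.60834914,  0.38354411]), 'rotation': array([ 0.78215985, -0.11730945,  0.09198864, -0.60498144])}
```

View pics/top0.png

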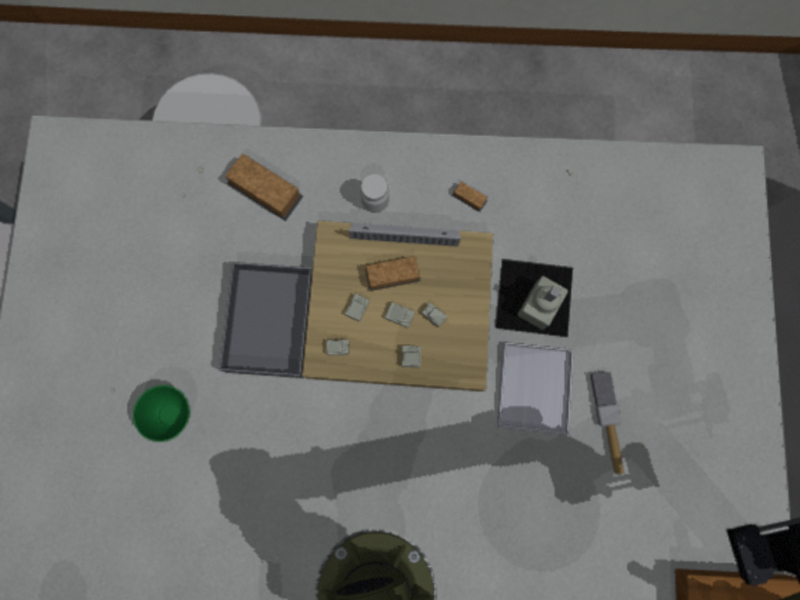

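View pics/side0.png

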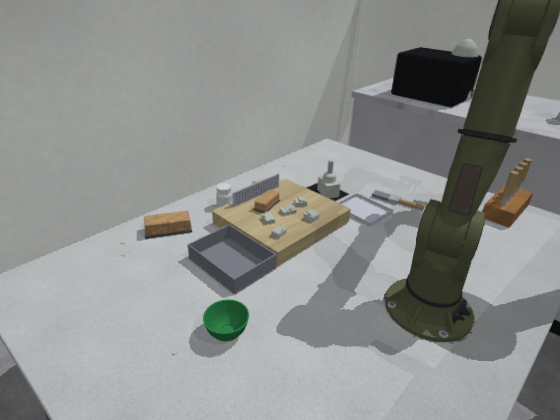

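The top view (800x600 scale) shows the sander at (393,272) and five lumps at (357,306), (399,314), (433,315), (337,347) and (410,356). The bin is at (267,318), the mat with the model at (540,300), and the tray at (535,385). The side view agrees. The other two cork blocks, at (262,185) and (470,195), are the large and small decoys.

```bash
sed -i 's/^import numpy as np, cv2/import numpy as np, cv2\nfrom scipy.spatial.transform import Rotation as R\ndef rotm(q): return R.from_quat(np.roll(np.asarray(q),-1)).as_matrix()/; s/np.array(cm\[.rotation.\])/rotm(cm["rotation"])/' h.py
cat > seg.py <<'E'
from h import *
def rect(P):
    (c,(w,h),a)=cv2.minAreaRect((P[:,:2]*1000).astype(np.float32))
    if w<h: w,h,a=h,w,a+90
    return np.round(c,1),np.round((w,h),1),round((a+90)%180-90,1)   # long-axis yaw deg
def comps(mask,X,zlo,minn=25):
    n,l,st,ce=cv2.connectedComponentsWithStats(mask.astype(np.uint8))
    for i in range(1,n):
        if st[i,4]<minn: continue
        P=X[l==i]; zt=np.percentile(P[:,2],85)
        T=P[P[:,2]>zt-0.012]
        print(np.round(ce[i],0),st[i,4],'ztop %.4f'%zt,*rect(T))
E
python3 - <<'E'
from seg import *
s=np.load('s0.npz')
for n,k,dk in(('top','a','d1'),('side','b','d2')):
    cm=env.camera_model(n); im=s[k]; X=cloud(cm,s[dk]); hsv=cv2.cvtColor(im,cv2.COLOR_BGR2HSV)
    valid=s[dk]>0
    print(n,'table z',np.median(X[...,2][valid&(abs(X[...,2])<.02)]))
    wood=(hsv[...,0]>10)&(hsv[...,0]<28)&(hsv[...,1]>70)&valid&(abs(X[...,2]-.06)<.006)
    print('board top',np.median(X[wood][:,2]),rect(X[wood]))
    reg=valid&(X[...,0]>.3)&(X[...,0]<.85)&(X[...,1]>-.45)&(X[...,1]<.4)
    print('above 68mm'); comps(reg&(X[...,2]>.068),X,0)
    blk=reg&(im.max(2)<45)&(X[...,2]<.02); print('mat'); comps(blk,X,0,200)
    g=np.zeros_like(valid)
    print('bin/wall 45-58'); comps(reg&(X[...,2]>.045)&(X[...,2]<.0575)&~wood&(X[...,1]>0.05),X,0,60)
    print('tray'); comps(reg&(X[...,2]>.010)&(X[...,2]<.026)&(X[...,1]<-.1),X,0,40)
E
```

```text
top table z -0.00043765850962729225
board top 0.059389049083678924 (array([ 348.7, -117.1]), array([1319.3,  605.1]), 41.6)
above 68mm
[262. 131.] 269 ztop 0.0874 [787.5  38.6] [52.5 50.1] 5.1
[283. 165.] 549 ztop 0.1156 [681.9 -27.3] [218.9   8.8] 88.4
[275. 190.] 607 ztop 0.0981 [609.7  -7.7] [99.9 46.6] -76.9
[383. 209.] 313 ztop 0.1298 [ 570.9 -313.1] [16.4 16.3] -29.5
[250. 214.] 186 ztop 0.0835 [539.1  59.3] [45.9 32.1] -22.9
[280. 220.] 215 ztop 0.0817 [527.6 -24.9] [49.9 34. ] 70.0
[304. 220.] 149 ztop 0.0850 [530.5 -92.8] [43.5 25.6] 52.8
[236. 243.] 153 ztop 0.0858 [459.   93.4] [39.5 28.4] -86.3
[288. 249.] 194 ztop 0.0869 [445.7 -51.3] [39.8 33.4] 2.1
mat
[370. 207.] 1597 ztop 0.0068 [ 588.8 -303. ] [148. 147.] 85.3
bin/wall 45-58
[183. 128.] 789 ztop 0.0529 [798.4 272.9] [143.3  64.1] 58.8
[182. 186.] 106 ztop 0.0554 [619.7 255.7] [130.6  33. ] -78.9
[160. 234.] 168 ztop 0.0557 [485.8 314.4] [193.3  65.1] 18.9
tray
[329. 137.] 185 ztop 0.0244 [ 801.3 -164.6] [67.1 30.7] 59.6
[376. 271.] 368 ztop 0.0200 [ 401.9 -304.5] [170.1 141.3] -3.8
[421. 279.] 394 ztop 0.0208 [ 369.
[... 386 characters left out ...]
44.4 28.8] 47.6
[287. 209.] 116 ztop 0.0824 [527.5 -21.1] [50.5 37.9] 69.8
[311. 215.] 122 ztop 0.0869 [445.6 -44.6] [44.  35.1] 3.5
[267. 217.] 110 ztop 0.0838 [537.3  62.5] [51.4 32.8] -22.7
[278. 231.] 120 ztop 0.0867 [455.2  96.7] [47.1 30.5] 88.6
mat
bin/wall 45-58
[167. 219.] 419 ztop 0.0534 [795.1 275.8] [139.9  69.6] 57.2
[237. 250.] 822 ztop 0.0558 [516.3 225.9] [334.3 259.6] 17.5
[234. 306.] 98 ztop 0.0554 [332.7 385. ] [61.2 14.2] 16.4
tray
[328. 194.] 78 ztop 0.0236 [ 567.9 -287.8] [99.3 48.4] 6.5
[386. 197.] 148 ztop 0.0205 [ 372.6 -431.5] [123.4  35.4] -0.3
[367. 208.] 250 ztop 0.0187 [ 399.3 -302.5] [175.7 151.1] -2.7
[339. 225.] 57 ztop 0.0237 [ 390.1 -147.1] [92.3  6.1] 87.7
```

```bash
cat > go.py <<'E'
import sys
from h import *
def leg(x,y,z,psi=None):   # mm, deg: how far, in tool axes (turn first, then shift)
    s=env.state(); M=rotm(s['tcp_rot']); p=s['tool_pos']*1000
    cur=np.degrees(np.arctan2(M[1,0],M[0,0])); psi=cur if psi is None else psi
    d=np.radians((psi-cur+180)%360-180); N=M@R.from_rotvec([0,0,-d]).as_matrix()
    N=R.from_rotvec([0,0,np.radians(psi)]).as_matrix()@np.diag([1,-1,-1])
    tilt=R.from_matrix(M.T@R.from_rotvec([0,0,np.radians(cur)]).as_matrix()@np.diag([1,-1,-1])).as_rotvec()
    sh=N.T@(np.array([x,y,z])-p)
    print('t%.1f pos'%s['t'],p.round(1),'psi %.1f'%cur,'q7 %.2f'%s['q'][6],'w %.3f ff %.1f'%(s['grip_width'],s['finger_force']),'F',s['wrist_force'].round(1))
    print('TURN rz %.3f'%(-d),'tiltfix',tilt[:2].round(4),'SHIFT',sh.round(1))
if __name__=='__main__':
    leg(*map(float,sys.argv[1:]))
E
python3 go.py 529.5 -90 217 52.8
python3 - <<'E'
from seg import *
s=np.load('s0.npz'); c1=env.camera_model('top'); X=cloud(c1,s['d1'])
k=.7
b=onplane(c1,np.array([(231,262),(311,266),(302,376),(222,372)])*k,.055);print('bin',b.round(3),b.mean(0).round(3))
b=onplane(c1,np.array([(316,220),(493,233),(486,389),(303,377)])*k,.06);print('board',b.round(3),b.mean(0).round(3))
Z=X[...,2]
for lo,hi in((.02,.058),(.066,.09),(.096,.14)):
    m=(abs(X[...,0]-.575)<.09)&(abs(X[...,1]+.31)<.075)&(Z>lo)&(Z<hi)&(s['d1']>0); print('model',lo,m.sum(),rect(X[m]) if m.sum()>8 else '')
E
```

```text
t0.1 pos [ 163.  -628.8  217.6] psi 14.5 q7 -0.06 w 1.000 ff 0.0 F [-0.  -0.2 -0.2]
TURN rz -0.668 tiltfix [-0.0014  0.0001] SHIFT [ 6.507e+02 -3.390e+01  6.000e-01]
bin [[0.623 0.32  0.055]
 [0.622 0.158 0.055]
 [0.4   0.161 0.055]
 [0.401 0.317 0.055]] [0.511 0.239 0.055]
board [[ 0.718  0.154  0.06 ]
 [ 0.706 -0.209  0.06 ]
 [ 0.39  -0.199  0.06 ]
 [ 0.397  0.158  0.06 ]] [ 0.553 -0.024  0.06 ]
model 0.02 107 (array([ 548.5, -300.7]), array([132.1,  60.6]), -28.7)
model 0.066 176 (array([ 570.7, -312.3]), array([80.6, 55.6]), -31.3)
model 0.096 50 (array([ 573.1, -311.5]), array([36.2, 27.1]), 87.4)
```

drive_tool(moves=[0,0,0,0,0,-0.112,1,0,0,0,0,0,-0.112,1,0,0,0,0,0,-0.111,1,0,0,0,0,0,-0.111,1,0,0,0,0,0,-0.111,1])

```text
t: 0.57
tool_pos: [0.1631, -0.629, 0.218]
tcp_rot: [-0.0, 0.918, 0.397, 0.0]
wrist_force: [0.3, 1.0, 1.0]
grip_width: 1.001
finger_force: 0.0
```

drive_tool(moves=[0,0,0,0,0,-0.111,1,34,-1.8,0,0,0,0,1,34,-1.8,0,0,0,0,1,34,-1.8,0,0,0,0,1,34,-1.8,0,0,0,0,1])

```text
t: 0.98
tool_pos: [0.2402, -0.515, 0.218]
tcp_rot: [-0.0, 0.896, 0.445, 0.0]
wrist_force: [0.4, 0.7, 0.1]
grip_width: 1.0
finger_force: 0.0
```

drive_tool(moves=[34,-1.8,0,0,0,0,1,34,-1.8,0,0,0,0,1,34,-1.8,0,0,0,0,1,34,-1.8,0,0,0,0,1,34,-1.8,0,0,0,0,1])

```text
t: 1.4
tool_pos: [0.3357, -0.374, 0.2183]
tcp_rot: [-0.0, 0.896, 0.445, -0.0]
wrist_force: [0.6, -0.1, 0.5]
grip_width: 1.005
finger_force: 0.0
```

drive_tool(moves=[34,-1.8,0,0,0,0,1,34,-1.8,0,0,0,0,1,34,-1.8,0,0,0,0,1,34,-1.8,0,0,0,0,1,34,-1.8,0,0,0,0,1])

```text
t: 1.82
tool_pos: [0.4313, -0.2332, 0.2184]
tcp_rot: [0.0, 0.896, 0.445, -0.0]
wrist_force: [1.7, -0.5, -0.4]
grip_width: 0.997
finger_force: 0.0
```

drive_tool(moves=[34,-1.8,0,0,0,0,1,34,-1.8,0,0,0,0,1,34,-1.8,0,0,0,0,1,34,-1.8,0,0,0,0,0.7,34,-1.8,0,0,0,0,0.7])

```text
t: 2.23
tool_pos: [0.5269, -0.0925, 0.2184]
tcp_rot: [0.0, 0.896, 0.445, -0.0]
wrist_force: [0.8, 0.0, -0.2]
grip_width: 0.919
finger_force: 0.0
```

drive_tool(moves=[0,0,0,0,0,0,0.7,0,0,0,0,0,0,0.7,0,0,0,0,0,0,0.7])

```text
t: 2.48
tool_pos: [0.5259, -0.0945, 0.218]
tcp_rot: [-0.0, 0.896, 0.445, -0.001]
wrist_force: [0.2, -0.0, 0.9]
grip_width: 0.737
finger_force: 0.0
```

```bash
cat > scan.py <<'E'
from seg import *
import sys
n=sys.argv[1]
im,d,cm=cap(n,sys.argv[2] if len(sys.argv)>2 else None); X=cloud(cm,d); Z=X[...,2]
p=env.state()['tool_pos']
reg=(d>0)&(X[...,0]>.38)&(X[...,0]<.665)&(X[...,1]>-.2)&(X[...,1]<.145)&(Z>.068)&(Z<.11)
if n=='wrist': reg&=(d>.12)
comps(reg,X,0)
E
python3 go.py 529.5 -90 88; echo wrist; python3 scan.py wrist wrist1.png; echo top; python3 scan.py top
```

```text
t2.5 pos [525.9 -94.5 218. ] psi 52.8 q7 -0.58 w 0.737 ff 0.0 F [ 0.2 -0.   0.9]
TURN rz -0.000 tiltfix [-0.0006  0.0011] SHIFT [  5.8   0.2 130. ]
wrist
[297.  66.] 6261 ztop 0.0965 [609.4  -5.9] [100.4  44.4] -76.2
[195.  58.] 1990 ztop 0.0835 [539.   61.2] [47.5 32.7] -24.4
[107.  82.] 1697 ztop 0.0861 [457.8  94.5] [42.5 29.1] -84.4
[243. 139.] 1701 ztop 0.0817 [527.  -23.8] [50.2 33.9] 69.1
[285. 189.] 1031 ztop 0.0854 [530.4 -91.2] [43.7 26.5] 52.3
[200. 205.] 1311 ztop 0.0871 [446.6 -49.1] [41.3 35.9] 0.9
top
[275. 190.] 604 ztop 0.0978 [609.3  -8. ] [100.1  45.4] -76.0
[250. 215.] 189 ztop 0.0843 [539.3  59.2] [45.5 31.9] -22.8
[275. 217.] 76 ztop 0.0799 [534.5  -9.5] [36.5 20.4] -33.1
[236. 243.] 153 ztop 0.0859 [458.7  93.5] [39.6 27.8] -86.0
[287. 249.] 176 ztop 0.0881 [445.9 -49.9] [39.4 30.6] 2.0
```

View pics/wrist1.png

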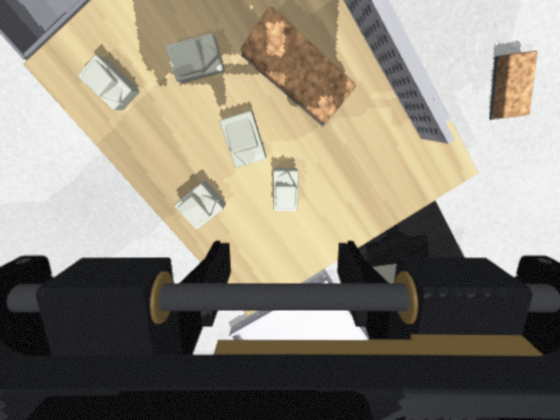

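The wrist view shows the same five lumps at (285,189), (243,139), (200,205), (195,58) and (107,82), and the sander at (297,66). Their positions agree with the top view.

drive_tool(moves=[5.4,1,30,0,0,0,0.7,0,0,35,0,0,0,0.7,0,0,35,0,0,0,0.7,0,0,30,0,0,0,0.7,0,0,0,0,0,0,0.7])

```text
t: 3.0
tool_pos: [0.5249, -0.0914, 0.0825]
tcp_rot: [-0.003, 0.896, 0.444, -0.004]
wrist_force: [-1.2, -0.3, -0.6]
grip_width: 0.697
finger_force: 0.0
```

drive_tool(moves=[0,0,0,0,0,0,0,0,0,0,0,0,0,0,0,0,0,0,0,0,0,0,0,0,0,0,0,0,0,0,0,0,0,0,0])

```text
t: 3.42
tool_pos: [0.5315, -0.0905, 0.0901]
tcp_rot: [0.001, 0.896, 0.445, 0.001]
wrist_force: [-0.2, 0.1, -0.4]
grip_width: 0.406
finger_force: 0.0
```

drive_tool(moves=[0,0,0,0,0,0,0,0,0,-20,0,0,0,0,0,0,-30,0,0,0,0,0,0,-30,0,0,0,0])

```text
t: 3.75
tool_pos: [0.5297, -0.0899, 0.169]
tcp_rot: [-0.001, 0.896, 0.445, -0.001]
wrist_force: [0.8, -0.0, 0.0]
grip_width: 0.099
finger_force: 0.0
```

drive_tool(moves=[27.7,-24.1,0,0,0,0,0,27.7,-24.1,0,0,0,0,0,27.7,-24.1,0,0,0,0,0,27.7,-24.1,0,0,0,0,0,27.7,-24.1,0,0,0,0,0])

```text
t: 4.17
tool_pos: [0.5179, 0.0946, 0.1691]
tcp_rot: [0.001, 0.896, 0.445, 0.0]
wrist_force: [0.2, 0.9, 0.5]
grip_width: 0.002
finger_force: 0.0
```

drive_tool(moves=[27.7,-24.1,0,0,0,0,0,27.7,-24.1,0,0,0,0,0,27.7,-24.1,0,0,0,0,0,27.7,-24.1,0,0,0,0,0,0,0,0,0,0,0,0])

```text
t: 4.58
tool_pos: [0.5053, 0.2493, 0.1696]
tcp_rot: [-0.003, 0.893, 0.45, 0.002]
wrist_force: [0.2, 0.6, 1.0]
grip_width: 0.004
finger_force: 0.0
```

```bash
python3 go.py 510 239 80
```

```text
t4.6 pos [505.3 249.3 169.6] psi 53.5 q7 -1.31 w 0.004 ff 0.0 F [0.2 0.6 1. ]
TURN rz -0.000 tiltfix [-0.0037 -0.0054] SHIFT [-5.5  9.9 89.6]
```

drive_tool(moves=[0,0,0,0,0,-0.117,0.65,0,0,0,0,0,-0.118,0.65,0,0,0,0,0,-0.118,0.65,0,0,0,0,0,-0.118,0.65,0,0,0,0,0,-0.118,0.65])

```text
t: 5.0
tool_pos: [0.5084, 0.2395, 0.1687]
tcp_rot: [0.0, 0.726, 0.688, 0.0]
wrist_force: [0.0, 0.1, 0.8]
grip_width: 0.298
finger_force: 0.0
```

drive_tool(moves=[0,0,0,0,0,-0.118,0.65,-37,-14.6,0,0,0,0,0.65,-38,-14.6,0,0,0,0,0.65,-38,-14.6,0,0,0,0,0.65,-38,-14.6,0,0,0,0,0.65])

```text
t: 5.42
tool_pos: [0.4579, 0.0842, 0.1683]
tcp_rot: [-0.0, 0.686, 0.728, 0.0]
wrist_force: [1.0, -1.1, 1.2]
grip_width: 0.625
finger_force: 0.0
```

drive_tool(moves=[0,0,0,0,0,0,0.65,0,0,0,0,0,0,0.65,0,0,0,0,0,0,0.65,0,0,0,0,0,0,0.65])

```text
t: 5.75
tool_pos: [0.4591, 0.0869, 0.1688]
tcp_rot: [0.0, 0.685, 0.728, 0.0]
wrist_force: [-0.1, -0.6, 0.0]
grip_width: 0.648
finger_force: 0.0
```

```bash
python3 go.py 457.5 94.5 89 95; python3 scan.py wrist;echo; python3 scan.py top
```

```text
t5.8 pos [459.1  86.9 168.8] psi 93.5 q7 -0.16 w 0.648 ff 0.0 F [-0.1 -0.6  0. ]
TURN rz -0.027 tiltfix [ 0.0007 -0.0006] SHIFT [ 7.7 -0.9 79.8]
[283. 200.] 1475 ztop 0.0862 [457.5  95.1] [42.3 28.1] -84.5
[367. 238.] 1625 ztop 0.0835 [538.3  61.6] [46.2 32.1] -24.4
[335. 324.] 623 ztop 0.0828 [523.1 -31.6] [33.7 30.9] -21.8
[263. 326.] 981 ztop 0.0855 [446.1 -41.6] [40.7 23.5] 1.6

[275. 190.] 606 ztop 0.0980 [609.8  -7.6] [99.5 45. ] -76.5
[253. 214.] 107 ztop 0.0837 [539.8  49.7] [49.2 27.4] 6.2
[280. 220.] 216 ztop 0.0819 [527.5 -25. ] [50.1 34.7] 69.9
[304. 220.] 154 ztop 0.0852 [530.1 -92.6] [43.7 26.3] 51.9
[288. 249.] 195 ztop 0.0875 [445.9 -51.2] [39.3 33.6] 1.7
```

drive_tool(moves=[7.7,-0.9,25,0,0,-0.027,0.65,0,0,25,0,0,0,0.65,0,0,18,0,0,0,0.65,0,0,9,0,0,0,0.65,0,0,3,0,0,0,0.65])

```text
t: 6.27
tool_pos: [0.4562, 0.0942, 0.0869]
tcp_rot: [-0.002, 0.676, 0.737, -0.001]
wrist_force: [-1.0, 0.8, -0.4]
grip_width: 0.649
finger_force: 0.0
```

drive_tool(moves=[0,0,0,0,0,0,0,0,0,0,0,0,0,0,0,0,0,0,0,0,0,0,0,0,0,0,0,0,0,0,0,0,0,0,0])

```text
t: 6.68
tool_pos: [0.458, 0.0929, 0.0892]
tcp_rot: [0.001, 0.677, 0.736, 0.0]
wrist_force: [0.2, 0.1, -0.4]
grip_width: 0.356
finger_force: 0.0
```

drive_tool(moves=[0,0,0,0,0,0,0,0,0,0,0,0,0,0,0,0,0,0,0,0,0,0,0,0,0,0,0,0,0,0,0,0,0,0,0])

```text
t: 7.1
tool_pos: [0.4574, 0.093, 0.0884]
tcp_rot: [0.0, 0.676, 0.736, -0.0]
wrist_force: [-0.5, -0.4, 0.4]
grip_width: 0.024
finger_force: 0.0
```

```bash
python3 go.py 480 239 169
```

```text
t7.1 pos [457.4  93.   88.4] psi 94.9 q7 -0.27 w 0.024 ff 0.0 F [-0.5 -0.4  0.4]
TURN rz -0.000 tiltfix [-0.0001  0.0001] SHIFT [143.6  34.9 -80.6]
```

```bash
python3 scan.py wrist wrist2.png; python3 scan.py side
```

```text
[284. 233.] 2098 ztop 0.0978 [456.8  96.9] [20.2 15.7] 5.4
[410. 278.] 110 ztop 0.0769 [547.1  74.4] [19.9  2.5] -22.5
[417. 317.] 213 ztop 0.0816 [553.   49.3] [20.4 11.8] -75.4
[470. 337.] 2096 ztop 0.0930 [591.  40.] [38.6 14.4] 36.2
[460. 418.] 118 ztop 0.0959 [594.8 -20.4] [18.9 11.3] 48.1
[270. 220.] 351 ztop 0.0939 [532.   74.2] [184.   43.5] -17.2
[312. 216.] 102 ztop 0.0863 [439.3 -44.9] [33.4 32.2] 88.9
```

View pics/wrist2.png

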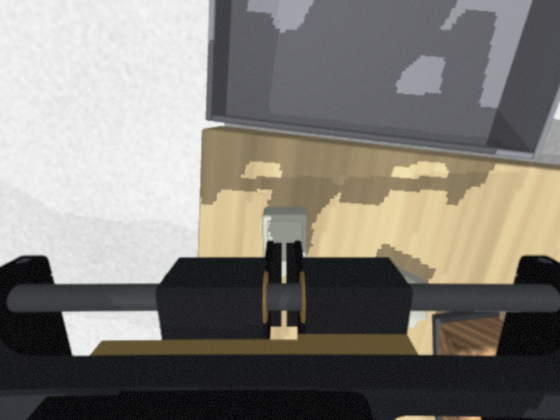

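```bash
python3 - <<'E'
from h import *
im,d,cm=cap('wrist'); X=cloud(cm,d)
for v in range(200,345,8): print(v,*[(X[v,u]*1000).round(0).tolist() for u in(270,284,298)],im[v,284].tolist())
cv2.imwrite('pics/z.png',cv2.resize(im[190:360,190:390],None,fx=3.5,fy=3.5,interpolation=2))
E
```

```text
200 [446.0, 119.0, 59.0] [455.0, 120.0, 60.0] [465.0, 121.0, 61.0] [96, 124, 139]
208 [446.0, 115.0, 66.0] [455.0, 116.0, 66.0] [465.0, 117.0, 66.0] [104, 111, 110]
216 [447.0, 114.0, 79.0] [455.0, 115.0, 80.0] [464.0, 115.0, 79.0] [131, 141, 138]
224 [447.0, 110.0, 82.0] [456.0, 111.0, 82.0] [465.0, 111.0, 81.0] [139, 148, 145]
232 [448.0, 105.0, 83.0] [456.0, 106.0, 83.0] [465.0, 106.0, 82.0] [137, 147, 143]
240 [448.0, 100.0, 85.0] [457.0, 101.0, 85.0] [465.0, 102.0, 84.0] [140, 149, 147]
248 [449.0, 103.0, 103.0] [457.0, 97.0, 87.0] [464.0, 105.0, 103.0] [100, 107, 106]
256 [449.0, 104.0, 113.0] [457.0, 92.0, 88.0] [464.0, 105.0, 113.0] [97, 103, 99]
264 [449.0, 104.0, 123.0] [458.0, 83.0, 82.0] [463.0, 105.0, 122.0] [138, 148, 145]
272 [450.0, 103.0, 129.0] [459.0, 78.0, 83.0] [458.0, 129.0, 173.0] [143, 152, 150]
280 [450.0, 123.0, 170.0] [460.0, 59.0, 60.0] [458.0, 128.0, 176.0] [99, 128, 142]
288 [450.0, 125.0, 177.0] [454.0, 126.0, 177.0] [458.0, 126.0, 178.0] [56, 55, 53]
296 [450.0, 124.0, 180.0] [454.0, 125.0, 180.0] [459.0, 125.0, 180.0] [76, 75, 70]
304 [451.0, 122.0, 180.0] [455.0, 122.0, 180.0] [459.0, 122.0, 180.0] [74, 71, 70]
312 [451.0, 102.0, 157.0] [463.0, 31.0, 60.0] [459.0, 119.0, 179.0] [128, 166, 186]
320 [451.0, 99.0, 157.0] [463.0, 24.0, 59.0] [459.0, 117.0, 179.0] [129, 168, 188]
328 [452.0, 95.0, 157.0] [464.0, 17.0, 60.0] [462.0, 102.0, 165.0] [142, 185, 208]
336 [452.0, 93.0, 159.0] [465.0, 10.0, 61.0] [459.0, 118.0, 188.0] [150, 196, 219]
344 [451.0, 116.0, 190.0] [455.0, 117.0, 190.0] [459.0, 118.0, 190.0] [50, 79, 97]
```

View pics/z.png

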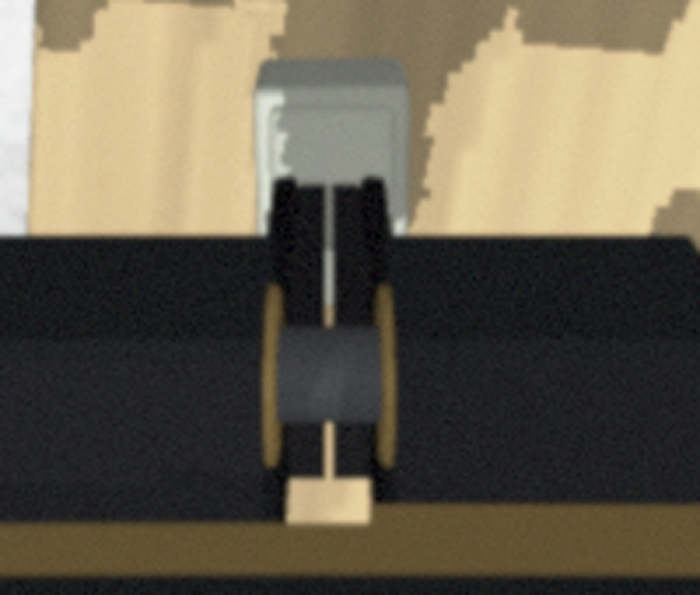

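The fingers closed just above the lump: by depth their tips are at z≈95 mm, although the reading implies 63 mm. So the tips sit about 32 mm higher than stated. I'll open and feel downwards.

drive_tool(moves=[0,0,0,0,0,0,0.65,0,0,0,0,0,0,0.65,0,0,0,0,0,0,0.65,0,0,0,0,0,0,0.65,0,0,0,0,0,0,0.65])

```text
t: 7.67
tool_pos: [0.4574, 0.0931, 0.0884]
tcp_rot: [0.0, 0.676, 0.737, -0.0]
wrist_force: [0.4, -0.0, -0.0]
grip_width: 0.297
finger_force: 0.0
```

drive_tool(moves=[0,0,0,0,0,0,0.65,0,0,0,0,0,0,0.65,0,0,0,0,0,0,0.65,0,0,10,0,0,0,0.65,0,0,10,0,0,0,0.65])

```text
t: 8.08
tool_pos: [0.4579, 0.0929, 0.068]
tcp_rot: [0.001, 0.677, 0.736, 0.0]
wrist_force: [-0.8, -0.3, -0.5]
grip_width: 0.622
finger_force: 0.0
```

drive_tool(moves=[0,0,3,0,0,0,0.65,0,0,1,0,0,0,0.65,0,0,0,0,0,0,0.65,0,0,0,0,0,0,0.65])

```text
t: 8.42
tool_pos: [0.4574, 0.0932, 0.0643]
tcp_rot: [-0.0, 0.676, 0.737, 0.0]
wrist_force: [0.6, -0.0, -0.5]
grip_width: 0.649
finger_force: 0.0
```

```bash
cat > tip.py <<'E'
from h import *
im,d,cm=cap('wrist'); X=cloud(cm,d)*1000
s=env.state(); M=rotm(s['tcp_rot']); L=(X-s['tool_pos']*1000)@M   # tool axes
m=(d>0)&(abs(L[...,0]-10)<4)&(abs(L[...,1])<60)&(L[...,2]<60)
ys=L[...,1][m]; zs=L[...,2][m]; W=X[...,2][m]
for a in range(-60,60,6):
    k=(ys>=a)&(ys<a+6)
    if k.sum(): print(a,k.sum(),'tool z max %.0f  world z min %.0f'%(np.percentile(zs[k],98),np.percentile(W[k],2)))
E
python3 go.py 457.5 95 60; python3 tip.py
```

```text
t8.4 pos [457.4  93.2  64.3] psi 94.9 q7 -0.31 w 0.649 ff 0.0 F [ 0.6 -0.  -0.5]
TURN rz -0.000 tiltfix [-0.0002 -0.0003] SHIFT [1.7 0.3 4.3]
-60 108 tool z max 7  world z min 58
-54 117 tool z max 6  world z min 59
-48 120 tool z max 6  world z min 59
-42 382 tool z max 6  world z min 59
-36 1133 tool z max 5  world z min 59
-30 308 tool z max 6  world z min 59
-24 112 tool z max 6  world z min 59
-18 82 tool z max 6  world z min 59
-12 170 tool z max -15  world z min 79
-6 167 tool z max -18  world z min 82
0 163 tool z max -18  world z min 82
6 167 tool z max -15  world z min 80
12 89 tool z max 6  world z min 59
18 119 tool z max 6  world z min 58
24 379 tool z max 6  world z min 59
30 956 tool z max 5  world z min 59
36 299 tool z max 6  world z min 59
42 113 tool z max 6  world z min 59
48 117 tool z max 6  world z min 59
54 117 tool z max 6  world z min 59
```

drive_tool(moves=[1.5,0,2,0,0,0,0.65,0,0,1,0,0,0,0,0,0,0,0,0,0,0,0,0,0,0,0,0,0,0,0,0,0,0,0,0])

```text
t: 8.88
tool_pos: [0.4573, 0.0945, 0.0615]
tcp_rot: [0.0, 0.676, 0.737, -0.0]
wrist_force: [0.4, -0.1, 0.2]
grip_width: 0.428
finger_force: 0.0
```

drive_tool(moves=[0,0,0,0,0,0,0,0,0,0,0,0,0,0,0,0,0,0,0,0,0,0,0,0,0,0,0,0,0,0,0,0,0,0,0])

```text
t: 9.3
tool_pos: [0.4574, 0.0945, 0.0615]
tcp_rot: [0.0, 0.676, 0.737, -0.0]
wrist_force: [-0.1, 0.7, 1.4]
grip_width: 0.318
finger_force: 30.0
```

```bash
python3 go.py 480 239 169; python3 tip.py
```

```text
t9.3 pos [457.4  94.5  61.5] psi 94.9 q7 -0.32 w 0.318 ff 30.0 F [-0.1  0.7  1.4]
TURN rz -0.000 tiltfix [0.0001 0.0001] SHIFT [ 142.    34.8 -107.5]
-60 101 tool z max 3  world z min 58
-54 122 tool z max 3  world z min 59
-48 119 tool z max 3  world z min 58
-42 120 tool z max 3  world z min 59
-36 117 tool z max 3  world z min 59
-30 179 tool z max 3  world z min 59
-24 746 tool z max 2  world z min 59
-18 399 tool z max 2  world z min 59
-12 166 tool z max -18  world z min 80
-6 185 tool z max -21  world z min 82
0 174 tool z max -20  world z min 82
6 171 tool z max -18  world z min 79
12 443 tool z max 2  world z min 59
18 728 tool z max 2  world z min 59
24 153 tool z max 3  world z min 59
30 120 tool z max 3  world z min 59
36 114 tool z max 3  world z min 58
42 117 tool z max 3  world z min 59
48 124 tool z max 3  world z min 59
54 118 tool z max 3  world z min 59
```

drive_tool(moves=[0,0,-15,0,0,0,0,0,0,-30,0,0,0,0,0,0,-25,0,0,0,0,28.4,7,0,0,0,0,0,28.4,7,0,0,0,0,0])

```text
t: 9.77
tool_pos: [0.4684, 0.1508, 0.1332]
tcp_rot: [0.003, 0.679, 0.734, 0.001]
wrist_force: [-0.1, -0.2, -0.4]
grip_width: 0.315
finger_force: 30.0
```

drive_tool(moves=[28.4,7,0,0,0,0,0,28.4,7,0,0,0,0,0,28.4,7,0,0,0,0,0,0,0,20,0,0,0,0,0,0,30,0,0,0,0])

```text
t: 10.18
tool_pos: [0.4817, 0.2431, 0.0833]
tcp_rot: [0.001, 0.675, 0.738, 0.003]
wrist_force: [1.3, 0.3, -0.8]
grip_width: 0.315
finger_force: 30.0
```

drive_tool(moves=[0,0,25,0,0,0,0,0,0,15,0,0,0,0,0,0,5,0,0,0,0,0,0,0,0,0,0,0,0,0,0,0,0,0,0.6])

```text
t: 10.6
tool_pos: [0.4807, 0.2394, 0.0373]
tcp_rot: [0.0, 0.676, 0.736, 0.001]
wrist_force: [-0.0, -0.4, 0.1]
grip_width: 0.347
finger_force: 0.0
```

drive_tool(moves=[0,0,0,0,0,0,0.65,0,0,0,0,0,0,0.65,0,0,0,0,0,0,0.65,0,0,-30,0,0,0,0.65,0,0,-40,0,0,0,0.65])

```text
t: 11.02
tool_pos: [0.4779, 0.2376, 0.1049]
tcp_rot: [-0.002, 0.676, 0.737, -0.003]
wrist_force: [1.6, 0.0, 0.6]
grip_width: 0.627
finger_force: 0.0
```

drive_tool(moves=[0,0,-25,0,0,0,0.65,0,0,0,0,0,0,0.65,0,0,0,0,0,0,0.65])

```text
t: 11.27
tool_pos: [0.4814, 0.2394, 0.1334]
tcp_rot: [0.001, 0.677, 0.736, 0.002]
wrist_force: [-1.0, -0.4, -1.0]
grip_width: 0.65
finger_force: 0.0
```

```bash
python3 go.py 538.5 61 130 156; python3 scan.py top
```

```text
t11.3 pos [481.4 239.4 133.4] psi 94.8 q7 -0.65 w 0.650 ff 0.0 F [-1.  -0.4 -1. ]
TURN rz -1.067 tiltfix [0.0043 0.0001] SHIFT [-124.7 -139.8    3.4]
[275. 190.] 609 ztop 0.0982 [609.9  -7.6] [99.6 45.1] -76.2
[250. 214.] 186 ztop 0.0836 [539.2  59.6] [46.  31.6] -24.2
[280. 220.] 215 ztop 0.0820 [528.1 -25.2] [50.3 34.7] 69.6
[304. 220.] 151 ztop 0.0849 [530.9 -93.1] [43.8 27. ] 52.7
[288. 249.] 195 ztop 0.0877 [445.8 -51.3] [39.8 33.4] 2.0
```

drive_tool(moves=[0,0,0,0,0,-0.118,0.65,0,0,0,0,0,-0.118,0.65,0,0,0,0,0,-0.118,0.65,0,0,0,0,0,-0.118,0.65,0,0,0,0,0,-0.119,0.65])

```text
t: 11.73
tool_pos: [0.479, 0.2383, 0.1298]
tcp_rot: [-0.001, 0.43, 0.903, -0.001]
wrist_force: [-0.7, -0.1, 0.8]
grip_width: 0.651
finger_force: 0.0
```

drive_tool(moves=[0,0,0,0,0,-0.119,0.65,0,0,0,0,0,-0.119,0.65,0,0,0,0,0,-0.119,0.65,0,0,0,0,0,-0.119,0.65,-20.8,-23.3,0,0,0,0,0.65])

```text
t: 12.15
tool_pos: [0.4859, 0.215, 0.1305]
tcp_rot: [-0.002, 0.201, 0.98, 0.002]
wrist_force: [0.1, 0.4, 0.4]
grip_width: 0.652
finger_force: 0.0
```

drive_tool(moves=[-20.8,-23.3,0,0,0,0,0.65,-20.8,-23.3,0,0,0,0,0.65,-20.8,-23.3,0,0,0,0,0.65,-20.8,-23.3,0,0,0,0,0.65,-20.8,-23.3,0,0,0,0,0.65])

```text
t: 12.57
tool_pos: [0.5364, 0.0587, 0.1299]
tcp_rot: [-0.001, 0.208, 0.978, -0.0]
wrist_force: [0.2, 0.7, 0.2]
grip_width: 0.652
finger_force: 0.0
```

drive_tool(moves=[0,0,0,0,0,0,0.65,0,0,0,0,0,0,0.65,0,0,0,0,0,0,0.65])

```text
t: 12.82
tool_pos: [0.5362, 0.061, 0.1304]
tcp_rot: [-0.001, 0.208, 0.978, 0.0]
wrist_force: [-0.2, 0.8, -0.7]
grip_width: 0.646
finger_force: 0.0
```

```bash
python3 go.py 538.8 60.9 61.5 156; python3 scan.py wrist
```

```text
t12.8 pos [536.2  61.  130.4] psi 156.0 q7 0.65 w 0.646 ff 0.0 F [-0.2  0.8 -0.7]
TURN rz 0.000 tiltfix [ 0.     -0.0023] SHIFT [-2.4  0.9 68.9]
[ 99. 175.] 3189 ztop 0.0871 [446.2 -48.6] [42.3 37.1] -0.2
[285. 224.] 2324 ztop 0.0836 [538.5  61.4] [46.2 32. ] -23.6
[186. 247.] 1916 ztop 0.0809 [526.8 -22.7] [49.7 33.7] 69.1
[275. 279.] 124 ztop 0.0791 [579.6  32.8] [18.9  8.2] 67.3
[261. 325.] 2422 ztop 0.0963 [599.3  10.5] [81.6 27.4] 66.5
```

drive_tool(moves=[-2.2,1,30,0,0,0,0.65,0,0,24,0,0,0,0.65,0,0,10,0,0,0,0.65,0,0,4,0,0,0,0.65,0,0,1,0,0,0,0.3])

```text
t: 13.28
tool_pos: [0.539, 0.0618, 0.0621]
tcp_rot: [-0.001, 0.207, 0.978, 0.0]
wrist_force: [-0.4, -0.5, 0.6]
grip_width: 0.625
finger_force: 0.0
```

drive_tool(moves=[0,0,0,0,0,0,0,0,0,0,0,0,0,0,0,0,0,0,0,0,0,0,0,0,0,0,0,0,0,0,0,0,0,0,0])

```text
t: 13.7
tool_pos: [0.5403, 0.0606, 0.0633]
tcp_rot: [0.001, 0.208, 0.978, 0.0]
wrist_force: [-0.4, -0.0, 3.0]
grip_width: 0.361
finger_force: 30.0
```

drive_tool(moves=[0,0,0,0,0,0,0,0,0,0,0,0,0,0,0,0,-15,0,0,0,0,0,0,-30,0,0,0,0,0,0,-25,0,0,0,0])

```text
t: 14.12
tool_pos: [0.539, 0.0608, 0.1337]
tcp_rot: [-0.001, 0.208, 0.978, 0.0]
wrist_force: [1.3, -0.1, -0.2]
grip_width: 0.36
finger_force: 30.0
```

drive_tool(moves=[15.2,32.4,0,0,0,0,0,15.2,32.4,0,0,0,0,0,15.2,32.4,0,0,0,0,0,15.2,32.4,0,0,0,0,0,15.2,32.4,0,0,0,0,0])

```text
t: 14.53
tool_pos: [0.5361, 0.2406, 0.1332]
tcp_rot: [0.0, 0.208, 0.978, -0.0]
wrist_force: [0.5, 0.8, -0.1]
grip_width: 0.367
finger_force: 30.0
```

drive_tool(moves=[0,0,20,0,0,0,0,0,0,30,0,0,0,0,0,0,25,0,0,0,0,0,0,15,0,0,0,0,0,0,5,0,0,0,0])

```text
t: 14.95
tool_pos: [0.5347, 0.2384, 0.0353]
tcp_rot: [-0.002, 0.208, 0.978, -0.001]
wrist_force: [-1.2, -0.2, -0.9]
grip_width: 0.363
finger_force: 30.0
```

drive_tool(moves=[0,0,0,0,0,0,0,0,0,0,0,0,0,0.65,0,0,0,0,0,0,0.65,0,0,0,0,0,0,0.65,0,0,0,0,0,0,0.65])

```text
t: 15.37
tool_pos: [0.5369, 0.2397, 0.0386]
tcp_rot: [0.001, 0.208, 0.978, 0.0]
wrist_force: [-0.1, -0.1, 0.3]
grip_width: 0.579
finger_force: 0.0
```

drive_tool(moves=[0,0,-30,0,0,0,0.65,0,0,-40,0,0,0,0.65,0,0,-25,0,0,0,0.65,0,0,0,0,0,0,0.65,0,0,0,0,0,0,0.65])

```text
t: 15.78
tool_pos: [0.5373, 0.24, 0.1345]
tcp_rot: [0.002, 0.208, 0.978, 0.001]
wrist_force: [0.3, -0.8, -1.2]
grip_width: 0.65
finger_force: 0.0
```

```bash
python3 go.py 527.3 -23.3 130 69.5; python3 scan.py top
```

```text
t15.8 pos [537.3 240.  134.5] psi 156.0 q7 0.32 w 0.650 ff 0.0 F [ 0.3 -0.8 -1.2]
TURN rz 1.509 tiltfix [0.0022 0.0033] SHIFT [-250.2   82.9    4.5]
[275. 190.] 607 ztop 0.0980 [610.   -7.7] [99.9 45. ] -76.3
[280. 220.] 215 ztop 0.0824 [527.5 -25. ] [49.6 34. ] 68.4
[304. 220.] 148 ztop 0.0855 [530.5 -93.2] [43.5 26.8] 52.3
[288. 249.] 194 ztop 0.0869 [446.  -51.3] [39.3 33.5] 2.2
```

drive_tool(moves=[0,0,0,0,0,-0.111,0.7,0,0,0,0,0,-0.111,0.7,0,0,0,0,0,-0.111,0.7,0,0,0,0,0,-0.112,0.7,12.4,-35.9,0,0,0,0,0.7])

```text
t: 16.25
tool_pos: [0.5226, 0.2114, 0.1317]
tcp_rot: [-0.001, -0.021, 1.0, 0.004]
wrist_force: [-0.4, -0.6, 2.8]
grip_width: 0.702
finger_force: 0.0
```

drive_tool(moves=[12.4,-35.9,0,0,0,0,0.7,12.4,-35.9,0,0,0,0,0.7,12.4,-35.9,0,0,0,0,0.7,12.4,-35.9,0,0,0,0,0.7,12.4,-35.9,0,0,0,0,0.7])

```text
t: 16.67
tool_pos: [0.4656, 0.0204, 0.1308]
tcp_rot: [-0.001, -0.013, 1.0, 0.001]
wrist_force: [0.2, -0.5, 0.4]
grip_width: 0.698
finger_force: 0.0
```

drive_tool(moves=[12.4,-35.9,0,0,0,0,0.7,12.4,-35.9,0,0,0,0,0.7,0,0,0,0,0,0,0.7,0,0,0,0,0,0,0.7,0,0,0,0,0,0,0.7])

```text
t: 17.08
tool_pos: [0.4439, -0.0504, 0.1319]
tcp_rot: [-0.0, -0.012, 1.0, 0.0]
wrist_force: [0.0, -0.4, -0.6]
grip_width: 0.7
finger_force: 0.0
```

```bash
python3 go.py 446 -49 61.5; python3 scan.py wrist
```

```text
t17.1 pos [443.9 -50.4 131.9] psi -178.6 q7 1.72 w 0.700 ff 0.0 F [ 0.  -0.4 -0.6]
TURN rz -0.000 tiltfix [ 0.0001 -0.001 ] SHIFT [-2.2  1.3 70.4]
[285. 224.] 2378 ztop 0.0871 [445.4 -49. ] [40.4 36. ] 0.5
[227. 330.] 804 ztop 0.0833 [543.3 -97.1] [42.9 21.9] -89.8
[312. 320.] 1046 ztop 0.0823 [529.8 -25.1] [50.3 28.4] 72.3
```

drive_tool(moves=[-1.7,1.3,31,0,0,0,0.7,0,0,24,0,0,0,0.7,0,0,10,0,0,0,0.7,0,0,4,0,0,0,0.7,0,0,1,0,0,0,0.4])

```text
t: 17.55
tool_pos: [0.4459, -0.0463, 0.0616]
tcp_rot: [-0.001, -0.015, 1.0, 0.002]
wrist_force: [1.0, -0.3, 0.5]
grip_width: 0.673
finger_force: 0.0
```

drive_tool(moves=[0,0,0,0,0,0,0,0,0,0,0,0,0,0,0,0,0,0,0,0,0,0,0,0,0,0,0,0,0,0,0,0,0,0,0])

```text
t: 17.97
tool_pos: [0.4468, -0.0492, 0.0631]
tcp_rot: [0.001, -0.013, 1.0, -0.001]
wrist_force: [-0.5, 0.9, 3.1]
grip_width: 0.411
finger_force: 29.9
```

drive_tool(moves=[0,0,0,0,0,0,0,0,0,0,0,0,0,0,0,0,-15,0,0,0,0,0,0,-30,0,0,0,0,0,0,-25,0,0,0,0])

```text
t: 18.38
tool_pos: [0.4456, -0.048, 0.1328]
tcp_rot: [-0.001, -0.014, 1.0, 0.002]
wrist_force: [-0.9, -1.1, -0.4]
grip_width: 0.405
finger_force: 29.9
```

drive_tool(moves=[0.3,35.8,0,0,0,0,0,0.3,35.8,0,0,0,0,0,0.3,35.8,0,0,0,0,0,0.3,35.8,0,0,0,0,0,0.3,35.8,0,0,0,0,0])

```text
t: 18.8
tool_pos: [0.4398, 0.1304, 0.1325]
tcp_rot: [0.001, -0.012, 1.0, -0.002]
wrist_force: [0.8, 0.2, -1.2]
grip_width: 0.414
finger_force: 29.9
```

drive_tool(moves=[0.3,35.8,0,0,0,0,0,0.3,35.8,0,0,0,0,0,0.3,35.8,0,0,0,0,0,0,0,20,0,0,0,0,0,0,30,0,0,0,0])

```text
t: 19.22
tool_pos: [0.437, 0.2421, 0.0839]
tcp_rot: [0.002, -0.016, 1.0, 0.002]
wrist_force: [1.6, -1.9, -0.4]
grip_width: 0.412
finger_force: 29.9
```

drive_tool(moves=[0,0,25,0,0,0,0,0,0,15,0,0,0,0,0,0,5,0,0,0,0,0,0,0,0,0,0,0,0,0,0,0,0,0,0.65])

```text
t: 19.63
tool_pos: [0.4366, 0.2376, 0.038]
tcp_rot: [0.0, -0.013, 1.0, 0.0]
wrist_force: [0.1, -1.0, 1.4]
grip_width: 0.44
finger_force: 0.0
```

drive_tool(moves=[0,0,0,0,0,0,0.65,0,0,0,0,0,0,0.65,0,0,0,0,0,0,0.65,0,0,-30,0,0,0,0.65,0,0,-40,0,0,0,0.65])

```text
t: 20.05
tool_pos: [0.4341, 0.2361, 0.1062]
tcp_rot: [-0.003, -0.013, 1.0, -0.001]
wrist_force: [2.0, -0.1, 0.7]
grip_width: 0.643
finger_force: 0.0
```

drive_tool(moves=[0,0,-25,0,0,0,0.65,0,0,0,0,0,0,0.65,0,0,0,0,0,0,0.65])

```text
t: 20.3
tool_pos: [0.4377, 0.2375, 0.1342]
tcp_rot: [0.002, -0.013, 1.0, -0.0]
wrist_force: [0.0, -0.1, -0.4]
grip_width: 0.648
finger_force: 0.0
```

```bash
python3 go.py 527.3 -23.3 130 69.5; python3 scan.py top
```

```text
t20.3 pos [437.7 237.5 134.2] psi -178.6 q7 0.84 w 0.648 ff 0.0 F [ 0.  -0.1 -0.4]
TURN rz 1.954 tiltfix [-0.0005  0.0042] SHIFT [-212.9  175.3    4.2]
[275. 190.] 611 ztop 0.0979 [609.9  -7.7] [99.7 44.8] -76.4
[307. 212.] 151 ztop 0.0847 [ 552.5 -101.6] [44.4 25.9] 53.9
[280. 220.] 214 ztop 0.0820 [527.4 -25.1] [49.7 34. ] 68.5
```

drive_tool(moves=[0,0,0,0,0,0.122,0.7,0,0,0,0,0,0.122,0.7,0,0,0,0,0,0.122,0.7,0,0,0,0,0,0.122,0.7,0,0,0,0,0,0.122,0.7])

```text
t: 20.77
tool_pos: [0.4352, 0.2366, 0.131]
tcp_rot: [-0.001, 0.291, 0.957, -0.001]
wrist_force: [-0.2, -0.3, -0.1]
grip_width: 0.704
finger_force: 0.0
```

drive_tool(moves=[0,0,0,0,0,0.122,0.7,0,0,0,0,0,0.122,0.7,0,0,0,0,0,0.122,0.7,0,0,0,0,0,0.122,0.7,0,0,0,0,0,0.122,0.7])

```text
t: 21.18
tool_pos: [0.4352, 0.2367, 0.1309]
tcp_rot: [-0.001, 0.565, 0.825, -0.001]
wrist_force: [0.3, -0.8, 0.1]
grip_width: 0.702
finger_force: 0.0
```

drive_tool(moves=[0,0,0,0,0,0.122,0.7,0,0,0,0,0,0.122,0.7,0,0,0,0,0,0.122,0.7,0,0,0,0,0,0.122,0.7,0,0,0,0,0,0.122,0.7])

```text
t: 21.6
tool_pos: [0.4352, 0.2367, 0.1309]
tcp_rot: [-0.0, 0.786, 0.618, -0.001]
wrist_force: [0.0, -0.7, -1.0]
grip_width: 0.698
finger_force: 0.0
```

drive_tool(moves=[0,0,0,0,0,0.122,0.7,-26.6,21.9,0,0,0,0,0.7,-26.6,21.9,0,0,0,0,0.7,-26.6,21.9,0,0,0,0,0.7,-26.6,21.9,0,0,0,0,0.7])

```text
t: 22.02
tool_pos: [0.4805, 0.1054, 0.131]
tcp_rot: [-0.0, 0.821, 0.572, -0.001]
wrist_force: [0.3, -0.5, -0.1]
grip_width: 0.701
finger_force: 0.0
```

drive_tool(moves=[-26.6,21.9,0,0,0,0,0.7,-26.6,21.9,0,0,0,0,0.7,-26.6,21.9,0,0,0,0,0.7,-26.6,21.9,0,0,0,0,0.7,0,0,0,0,0,0,0.7])

```text
t: 22.43
tool_pos: [0.5269, -0.032, 0.1304]
tcp_rot: [0.0, 0.824, 0.567, -0.002]
wrist_force: [0.8, -1.2, 0.6]
grip_width: 0.699
finger_force: 0.0
```

drive_tool(moves=[0,0,0,0,0,0,0.7,0,0,0,0,0,0,0.7])

```text
t: 22.6
tool_pos: [0.5254, -0.0225, 0.1311]
tcp_rot: [-0.001, 0.821, 0.571, -0.001]
wrist_force: [-0.0, 0.9, 0.5]
grip_width: 0.696
finger_force: 0.0
```

```bash
python3 go.py 527.3 -23.3 61.5 69.3; python3 scan.py wrist
```

```text
t22.6 pos [525.4 -22.5 131.1] psi 69.7 q7 -0.48 w 0.696 ff 0.0 F [-0.   0.9  0.5]
TURN rz 0.006 tiltfix [-0.003  -0.0002] SHIFT [-0.1  2.  69.6]
[387. 165.] 9993 ztop 0.0964 [609.7  -5.5] [100.5  45.2] -76.0
[286. 221.] 2606 ztop 0.0816 [527.2 -23. ] [49.7 34. ] 69.2
[333. 279.] 36 ztop 0.0773 [545.9 -86.1] [9.4 1.2] 47.4
[338. 314.] 126 ztop 0.0811 [ 540.3 -112.8] [21.5  9.3] -34.0
```

drive_tool(moves=[-0.2,2,30,0,0,0,0.7,0,0,24,0,0,0,0.7,0,0,10,0,0,0,0.7,0,0,4,0,0,0,0.7,0,0,1,0,0,0,0.4])

```text
t: 23.07
tool_pos: [0.5278, -0.0229, 0.063]
tcp_rot: [-0.001, 0.82, 0.572, -0.0]
wrist_force: [0.1, 0.3, 0.6]
grip_width: 0.674
finger_force: 0.0
```

drive_tool(moves=[0,0,0,0,0,0,0,0,0,0,0,0,0,0,0,0,0,0,0,0,0,0,0,0,0,0,0,0,0,0,0,0,0,0,0])

```text
t: 23.48
tool_pos: [0.5289, -0.0241, 0.0643]
tcp_rot: [0.001, 0.821, 0.571, 0.0]
wrist_force: [0.1, -0.5, 2.6]
grip_width: 0.382
finger_force: 30.0
```

drive_tool(moves=[0,0,0,0,0,0,0,0,0,0,0,0,0,0,0,0,-15,0,0,0,0,0,0,-30,0,0,0,0,0,0,-25,0,0,0,0])

```text
t: 23.9
tool_pos: [0.5277, -0.0238, 0.1338]
tcp_rot: [-0.001, 0.821, 0.571, -0.0]
wrist_force: [-0.1, -0.3, -0.1]
grip_width: 0.389
finger_force: 30.0
```

drive_tool(moves=[33.5,-16.7,0,0,0,0,0,33.5,-16.7,0,0,0,0,0,33.5,-16.7,0,0,0,0,0,33.5,-16.7,0,0,0,0,0,33.5,-16.7,0,0,0,0,0])

```text
t: 24.32
tool_pos: [0.5078, 0.1634, 0.1333]
tcp_rot: [0.0, 0.821, 0.571, -0.0]
wrist_force: [0.9, 0.7, 0.1]
grip_width: 0.386
finger_force: 30.0
```

drive_tool(moves=[33.5,-16.7,0,0,0,0,0,0,0,20,0,0,0,0,0,0,30,0,0,0,0,0,0,25,0,0,0,0,0,0,15,0,0,0,0])

```text
t: 24.73
tool_pos: [0.5024, 0.1987, 0.0405]
tcp_rot: [-0.001, 0.821, 0.571, -0.002]
wrist_force: [-0.8, -0.4, -0.5]
grip_width: 0.388
finger_force: 30.0
```

drive_tool(moves=[0,0,2,0,0,0,0,0,0,0,0,0,0,0,0,0,0,0,0,0,0,0,0,0,0,0,0,0.65,0,0,0,0,0,0,0.65])

```text
t: 25.15
tool_pos: [0.5054, 0.1996, 0.0428]
tcp_rot: [0.001, 0.821, 0.571, 0.001]
wrist_force: [-0.1, 0.3, -1.2]
grip_width: 0.463
finger_force: 0.0
```

drive_tool(moves=[0,0,0,0,0,0,0.65,0,0,0,0,0,0,0.65,0,0,-30,0,0,0,0.65,0,0,-40,0,0,0,0.65,0,0,-22,0,0,0,0.65])

```text
t: 25.57
tool_pos: [0.5053, 0.2003, 0.1368]
tcp_rot: [0.0, 0.821, 0.571, 0.002]
wrist_force: [1.5, 0.1, 1.3]
grip_width: 0.645
finger_force: 0.0
```

drive_tool(moves=[0,0,0,0,0,0,0.65,0,0,0,0,0,0,0.65])

```text
t: 25.73
tool_pos: [0.5054, 0.1996, 0.1351]
tcp_rot: [0.001, 0.821, 0.571, 0.002]
wrist_force: [-0.1, 0.5, -0.8]
grip_width: 0.648
finger_force: 0.0
```

```bash
python3 go.py 552 -100 130 53.5; python3 scan.py top; python3 scan.py wrist w3.png
```

```text
t25.7 pos [505.4 199.6 135.1] psi 69.6 q7 -0.95 w 0.648 ff 0.0 F [-0.1  0.5 -0.8]
TURN rz 0.282 tiltfix [ 0.0034 -0.0013] SHIFT [-213.1  215.7    5.1]
[275. 190.] 610 ztop 0.0978 [609.5  -7.8] [99.8 46.3] -76.7
[307. 212.] 149 ztop 0.0857 [ 552.4 -101.9] [43.8 26.9] 53.0
```

View pics/w3.png

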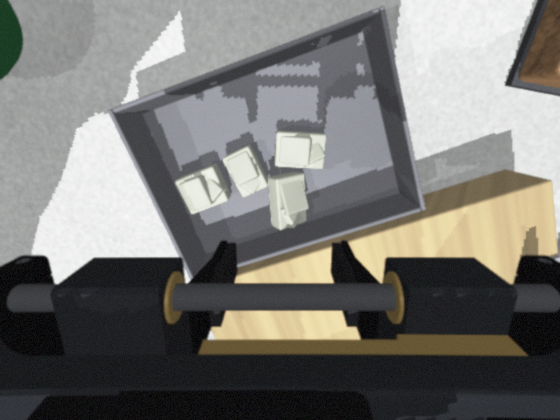

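All four lumps are in the bin, at (203,188), (242,170), (290,198) and (300,150). The last one on the stand was knocked to (552,-100) mm.

drive_tool(moves=[0,0,0,0,0,0.094,0.65,0,0,0,0,0,0.094,0.65,0,0,0,0,0,0.094,0.65,-23.7,24,0,0,0,0,0.65,-23.7,24,0,0,0,0,0.65])

```text
t: 26.25
tool_pos: [0.513, 0.1343, 0.132]
tcp_rot: [-0.001, 0.892, 0.453, -0.001]
wrist_force: [0.5, -0.3, -0.4]
grip_width: 0.648
finger_force: 0.0
```

drive_tool(moves=[-23.7,24,0,0,0,0,0.65,-23.7,24,0,0,0,0,0.65,-23.7,24,0,0,0,0,0.65,-23.7,24,0,0,0,0,0.65,-23.7,24,0,0,0,0,0.65])

```text
t: 26.67
tool_pos: [0.5395, -0.0357, 0.1318]
tcp_rot: [-0.001, 0.893, 0.45, -0.001]
wrist_force: [1.1, 0.4, -0.1]
grip_width: 0.648
finger_force: 0.0
```

drive_tool(moves=[-23.7,24,0,0,0,0,0.65,-23.7,24,0,0,0,0,0.65,0,0,0,0,0,0,0.65,0,0,0,0,0,0,0.65,0,0,0,0,0,0,0.65])

```text
t: 27.08
tool_pos: [0.5501, -0.0998, 0.132]
tcp_rot: [-0.001, 0.893, 0.45, -0.001]
wrist_force: [0.3, 0.1, 0.1]
grip_width: 0.648
finger_force: 0.0
```

```bash
python3 go.py 552 -100 61.5 53.5; python3 scan.py wrist
```

```text
t27.1 pos [550.1 -99.8 132. ] psi 53.5 q7 -0.64 w 0.648 ff 0.0 F [0.3 0.1 0.1]
TURN rz 0.000 tiltfix [-0.0029  0.0001] SHIFT [ 1.   1.6 70.5]
[270.  64.] 11818 ztop 0.0965 [609.5  -5.7] [100.2  44.5] -75.9
[286. 220.] 1834 ztop 0.0854 [ 552.1 -100.1] [44.5 26. ] 52.6
```

drive_tool(moves=[1,1.7,31,0,0,0,0.65,0,0,24,0,0,0,0.65,0,0,10,0,0,0,0.65,0,0,4,0,0,0,0.65,0,0,1,0,0,0,0.4])

```text
t: 27.55
tool_pos: [0.5526, -0.0996, 0.063]
tcp_rot: [-0.001, 0.893, 0.451, -0.0]
wrist_force: [-0.1, 0.4, 0.2]
grip_width: 0.625
finger_force: 0.0
```

drive_tool(moves=[0,0,0,0,0,0,0,0,0,0,0,0,0,0,0,0,0,0,0,0,0,0,0,0,0,0,0,0,0,0,0,0,0,0,0])

```text
t: 27.97
tool_pos: [0.5535, -0.101, 0.0642]
tcp_rot: [0.0, 0.893, 0.45, 0.0]
wrist_force: [0.5, -0.1, 1.0]
grip_width: 0.293
finger_force: 30.0
```

drive_tool(moves=[0,0,0,0,0,0,0,0,0,0,0,0,0,0,0,0,-15,0,0,0,0,0,0,-30,0,0,0,0,0,0,-25,0,0,0,0])

```text
t: 28.38
tool_pos: [0.5523, -0.1007, 0.1337]
tcp_rot: [-0.001, 0.893, 0.45, -0.001]
wrist_force: [1.3, -1.0, -0.0]
grip_width: 0.299
finger_force: 30.0
```

drive_tool(moves=[30.2,-19.9,0,0,0,0,0,30.2,-19.9,0,0,0,0,0,30.2,-19.9,0,0,0,0,0,30.2,-19.9,0,0,0,0,0,30.2,-19.9,0,0,0,0,0])

```text
t: 28.8
tool_pos: [0.5626, 0.081, 0.1333]
tcp_rot: [0.0, 0.893, 0.45, -0.0]
wrist_force: [1.3, -0.3, -0.4]
grip_width: 0.295
finger_force: 30.0
```

drive_tool(moves=[30.2,-19.9,0,0,0,0,0,30.2,-19.9,0,0,0,0,0,30.2,-19.9,0,0,0,0,0,30.2,-19.9,0,0,0,0,0,0,0,20,0,0,0,0])

```text
t: 29.22
tool_pos: [0.5707, 0.2361, 0.1174]
tcp_rot: [-0.003, 0.891, 0.455, 0.005]
wrist_force: [0.5, 1.7, 0.6]
grip_width: 0.293
finger_force: 30.0
```

drive_tool(moves=[0,0,30,0,0,0,0,0,0,25,0,0,0,0,0,0,14,0,0,0,0,0,0,0,0,0,0,0,0,0,0,0,0,0,0])

```text
t: 29.63
tool_pos: [0.5704, 0.224, 0.0441]
tcp_rot: [-0.0, 0.893, 0.45, -0.001]
wrist_force: [0.5, -0.5, -0.0]
grip_width: 0.294
finger_force: 30.0
```

drive_tool(moves=[0,0,0,0,0,0,0.65,0,0,0,0,0,0,0.65,0,0,0,0,0,0,0.65,0,0,0,0,0,0,0.65,0,0,-30,0,0,0,0.65])

```text
t: 30.05
tool_pos: [0.5674, 0.222, 0.0702]
tcp_rot: [-0.0, 0.893, 0.45, -0.004]
wrist_force: [-0.1, -1.0, -0.9]
grip_width: 0.58
finger_force: 0.0
```

drive_tool(moves=[0,0,-40,0,0,0,0.8,0,0,-22,0,0,0,0.8,0,0,0,0,0,0,0.8,0,0,0,0,0,0,0.8])

```text
t: 30.38
tool_pos: [0.5719, 0.2247, 0.1386]
tcp_rot: [0.001, 0.893, 0.45, 0.002]
wrist_force: [0.1, -0.5, -0.1]
grip_width: 0.784
finger_force: 0.0
```

```bash
python3 go.py 609.5 -6.7 160 104; python3 scan.py top
```

```text
t30.4 pos [571.9 224.7 138.6] psi 53.5 q7 -1.28 w 0.784 ff 0.0 F [ 0.1 -0.5 -0.1]
TURN rz -0.882 tiltfix [ 0.0029 -0.003 ] SHIFT [-233.6  -19.5  -21.4]
[275. 190.] 610 ztop 0.0982 [609.7  -7.7] [99.8 45.3] -76.3
```

drive_tool(moves=[0,0,0,0,0,-0.11,0.8,0,0,0,0,0,-0.11,0.8,0,0,0,0,0,-0.11,0.8,0,0,0,0,0,-0.11,0.8,0,0,0,0,0,-0.11,0.8])

```text
t: 30.85
tool_pos: [0.5696, 0.2235, 0.1345]
tcp_rot: [-0.001, 0.735, 0.678, -0.001]
wrist_force: [-0.1, 0.8, 0.2]
grip_width: 0.798
finger_force: 0.0
```

drive_tool(moves=[0,0,0,0,0,-0.11,0.8,0,0,0,0,0,-0.11,0.8,0,0,0,0,0,-0.112,0.8,-33.4,-2.8,0,0,0,0,0.8,-33.4,-2.8,0,0,0,0,0.8])

```text
t: 31.27
tool_pos: [0.5796, 0.1598, 0.1348]
tcp_rot: [-0.001, 0.613, 0.79, -0.0]
wrist_force: [0.3, -1.3, 0.1]
grip_width: 0.801
finger_force: 0.0
```

drive_tool(moves=[-33.4,-2.8,0,0,0,0,0.8,-33.4,-2.8,0,0,0,0,0.8,-33.4,-2.8,0,0,0,0,0.8,-33.4,-2.8,0,0,0,0,0.8,-33.4,-2.8,0,0,0,0,0.8])

```text
t: 31.68
tool_pos: [0.6073, -0.0093, 0.1347]
tcp_rot: [-0.001, 0.615, 0.788, -0.001]
wrist_force: [1.0, 1.0, -1.1]
grip_width: 0.796
finger_force: 0.0
```

drive_tool(moves=[0,0,0,0,0,0,0.8,0,0,0,0,0,0,0.8,0,0,0,0,0,0,0.8])

```text
t: 31.93
tool_pos: [0.6074, -0.0069, 0.1351]
tcp_rot: [-0.001, 0.615, 0.788, -0.0]
wrist_force: [-0.9, 0.6, -0.3]
grip_width: 0.799
finger_force: 0.0
```

```bash
python3 go.py 609.5 -6.7 64 104; python3 scan.py wrist
```

```text
t31.9 pos [607.4  -6.9 135.1] psi 104.0 q7 -0.06 w 0.799 ff 0.0 F [-0.9  0.6 -0.3]
TURN rz 0.001 tiltfix [-0.002  -0.0017] SHIFT [-0.3  2.1 71.1]
[287. 219.] 7369 ztop 0.0964 [608.9  -3.4] [95.2 44.1] -75.9
```

drive_tool(moves=[-0.3,2,30,0,0,0,0.8,0,0,24,0,0,0,0.8,0,0,10,0,0,0,0.8,0,0,4,0,0,0,0.8,0,0,1,0,0,0,0.6])

```text
t: 32.4
tool_pos: [0.6098, -0.0059, 0.0669]
tcp_rot: [-0.001, 0.615, 0.789, -0.0]
wrist_force: [-0.0, -0.4, -0.3]
grip_width: 0.773
finger_force: 0.0
```

drive_tool(moves=[0,0,0,0,0,0,0,0,0,0,0,0,0,0,0,0,0,0,0,0,0,0,0,0,0,0,0,0,0,0,0,0,0,0,0])

```text
t: 32.82
tool_pos: [0.611, -0.0072, 0.0684]
tcp_rot: [0.001, 0.615, 0.788, 0.0]
wrist_force: [0.1, 0.2, 3.1]
grip_width: 0.504
finger_force: 30.0
```

drive_tool(moves=[0,0,0,0,0,0,0,0,0,0,0,0,0,0,0,0,-20,0,0,0,0,0,0,-35,0,0,0,0,0,0,-25,0,0,0,0])

```text
t: 33.23
tool_pos: [0.6102, -0.0071, 0.1485]
tcp_rot: [-0.0, 0.615, 0.788, 0.0]
wrist_force: [0.0, -1.4, 0.4]
grip_width: 0.501
finger_force: 30.0
```

drive_tool(moves=[0,0,0,0,0,-0.115,0,0,0,0,0,0,-0.116,0,0,0,0,0,0,-0.116,0,0,0,0,0,0,-0.116,0,0,0,0,0,0,-0.116,0])

```text
t: 33.65
tool_pos: [0.6101, -0.0074, 0.147]
tcp_rot: [-0.0, 0.362, 0.932, -0.0]
wrist_force: [-0.4, 0.3, -0.8]
grip_width: 0.503
finger_force: 30.0
```

drive_tool(moves=[0,0,0,0,0,-0.115,0,0,0,0,0,0,-0.116,0,0,0,0,0,0,-0.116,0,0,0,0,0,0,-0.116,0,0,0,0,0,0,-0.116,0])

```text
t: 34.07
tool_pos: [0.6101, -0.0074, 0.1469]
tcp_rot: [-0.0, 0.081, 0.997, -0.0]
wrist_force: [-0.4, 0.2, -0.8]
grip_width: 0.502
finger_force: 30.0
```

drive_tool(moves=[0,0,0,0,0,-0.116,0,0,0,0,0,0,0,0,0,0,0,0,0,0,0])

```text
t: 34.32
tool_pos: [0.6101, -0.0073, 0.1469]
tcp_rot: [-0.0, 0.028, 1.0, 0.0]
wrist_force: [-0.3, -0.2, -0.9]
grip_width: 0.508
finger_force: 30.0
```

```bash
python3 go.py 400.5 -303.5 148 177
```

```text
t34.3 pos [610.1  -7.3 146.9] psi 176.8 q7 1.10 w 0.508 ff 30.0 F [-0.3 -0.2 -0.9]
TURN rz -0.003 tiltfix [ 0.0005 -0.0008] SHIFT [ 193.8 -306.7   -1.1]
```

drive_tool(moves=[19.4,-30.7,0,0,0,0,0,19.4,-30.7,0,0,0,0,0,19.4,-30.7,0,0,0,0,0,19.4,-30.7,0,0,0,0,0,19.4,-30.7,0,0,0,0,0])

```text
t: 34.73
tool_pos: [0.5043, -0.1565, 0.1471]
tcp_rot: [-0.0, 0.027, 1.0, -0.0]
wrist_force: [0.5, -0.6, -0.5]
grip_width: 0.499
finger_force: 30.0
```

drive_tool(moves=[19.4,-30.7,0,0,0,0,0,19.4,-30.7,0,0,0,0,0,19.4,-30.7,0,0,0,0,0,19.4,-30.7,0,0,0,0,0,19.4,-30.7,0,0,0,0,0])

```text
t: 35.15
tool_pos: [0.3993, -0.3051, 0.1475]
tcp_rot: [-0.0, 0.028, 1.0, -0.001]
wrist_force: [0.3, 0.0, -0.3]
grip_width: 0.504
finger_force: 30.0
```

drive_tool(moves=[0,0,0,0,0,0,0,0,0,0,0,0,0,0,0,0,30,0,0,0,0,0,0,30,0,0,0,0,0,0,15,0,0,0,0])

```text
t: 35.57
tool_pos: [0.4, -0.3016, 0.0699]
tcp_rot: [-0.001, 0.026, 1.0, 0.001]
wrist_force: [-1.4, 0.3, -1.2]
grip_width: 0.504
finger_force: 30.0
```

drive_tool(moves=[0,0,5,0,0,0,0,0,0,0,0,0,0,0,0,0,0,0,0,0,0])

```text
t: 35.82
tool_pos: [0.4021, -0.3032, 0.0684]
tcp_rot: [0.001, 0.025, 1.0, -0.0]
wrist_force: [0.0, -1.0, -0.8]
grip_width: 0.506
finger_force: 30.0
```

```bash
python3 go.py 400.5 -303.5 14 177; python3 scan.py wrist w4.png
```

```text
t35.8 pos [ 402.1 -303.2   68.4] psi 177.1 q7 1.79 w 0.506 ff 30.0 F [ 0.  -1.  -0.8]
TURN rz 0.002 tiltfix [-0.0003  0.0013] SHIFT [ 1.5 -0.3 54.4]
```

View pics/w4.png

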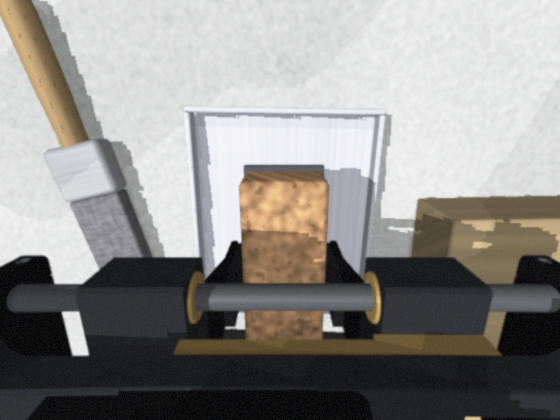

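The wrist view shows the sander centred over the tray at (285,250), parallel to the tray walls, with the brush clear on the left. I'll lower it.

drive_tool(moves=[1,0,22,0,0,0,0,0,0,18,0,0,0,0,0,0,8,0,0,0,0,0,0,3,0,0,0,0,0,0,1,0,0,0,0])

```text
t: 36.28
tool_pos: [0.4003, -0.3039, 0.016]
tcp_rot: [0.0, 0.026, 1.0, -0.0]
wrist_force: [-0.0, 0.9, 0.0]
grip_width: 0.499
finger_force: 30.0
```

drive_tool(moves=[0,0,1,0,0,0,0,0,0,1,0,0,0,0,0,0,1,0,0,0,0,0,0,0,0,0,0,0])

```text
t: 36.62
tool_pos: [0.3999, -0.304, 0.0128]
tcp_rot: [0.0, 0.026, 1.0, -0.0]
wrist_force: [0.0, -0.0, -1.2]
grip_width: 0.507
finger_force: 30.0
```

```bash
python3 go.py 400.5 -303.5 14 177
```

```text
t36.6 pos [ 399.9 -304.    12.8] psi 177.0 q7 1.72 w 0.507 ff 30.0 F [ 0.  -0.  -1.2]
TURN rz 0.000 tiltfix [-0.0007  0.0004] SHIFT [-0.5  0.5 -1.2]
```

drive_tool(moves=[0,0,0,0,0,0,0.8,0,0,0,0,0,0,0.8,0,0,0,0,0,0,0.8,0,0,0,0,0,0,0.8,0,0,0,0,0,0,0.8])

```text
t: 37.03
tool_pos: [0.3998, -0.3038, 0.0125]
tcp_rot: [0.0, 0.026, 1.0, -0.0]
wrist_force: [0.2, 0.1, -0.2]
grip_width: 0.766
finger_force: 0.0
```

drive_tool(moves=[0,0,-10,0,0,0,0.8,0,0,-30,0,0,0,0.8,0,0,-40,0,0,0,0.8,0,0,-40,0,0,0,0.8,0,0,-33,0,0,0,0.8])

```text
t: 37.45
tool_pos: [0.4007, -0.3031, 0.1682]
tcp_rot: [0.001, 0.025, 1.0, -0.0]
wrist_force: [0.4, -0.4, 0.4]
grip_width: 0.801
finger_force: 0.0
```

drive_tool(moves=[0,0,0,0,0,0,0.8,0,0,0,0,0,0,0.8,0,0,0,0,0,0,0.8])

```text
t: 37.7
tool_pos: [0.3992, -0.3037, 0.1653]
tcp_rot: [-0.001, 0.026, 1.0, -0.0]
wrist_force: [-0.1, -1.2, 0.1]
grip_width: 0.799
finger_force: 0.0
```

```bash
cat > model.py <<'E'
from seg import *
import sys
n=sys.argv[1]; cx,cy,z0=map(float,sys.argv[2:5])   # m; z0 = height of the model's underside
im,d,cm=cap(n); X=cloud(cm,d); Z=X[...,2]-z0
nr=(d>0.1)&(abs(X[...,0]-cx)<.1)&(abs(X[...,1]-cy)<.1)
for a,lo,hi in(('blocktop',.056,.064),('limbtop',.086,.096),('rod',.11,.15),('rodtop',.136,.150)):
    m=nr&(Z>lo)&(Z<hi)
    if m.sum()>10: print(n,a,m.sum(),'z %.4f'%np.median(X[m][:,2]),*rect(X[m]))
E
python3 - <<'E'
from h import *
im,d,cm=cap('wrist'); X=cloud(cm,d)*1000
s=env.state(); M=rotm(s['tcp_rot']); L=(X-s['tool_pos']*1000)@M
m=(d>0)&(X[...,2]>60)&(L[...,0]<16)&(L[...,2]>-60)
print('tip in tool z',np.percentile(L[...,2][m],[90,97,99,99.8]).round(1),'x',np.percentile(L[...,0][m],[5,50,99]).round(1))
P=L[m];k=P[:,2]>np.percentile(P[:,2],98);print(P[k].mean(0).round(1),len(P))
E
python3 go.py 571.5 -311 165 150; python3 model.py top .571 -.311 .004;python3 model.py side .571 -.311 .004; python3 model.py wrist .571 -.311 .004; cat > st.py <<'E'
from seg import *
im,d,cm=cap('top'); X=cloud(cm,d); h=cv2.cvtColor(im,cv2.COLOR_BGR2HSV)
m=(d>0)&(abs(X[...,0]-.4)<.1)&(abs(X[...,1]+.305)<.08)&(X[...,2]>.028); comps(m,X,0)
E
python3 st.py
```

```text
tip in tool z [104.6 104.7 104.7 104.8] x [-139.4   -6.3   14.4]
[ -4.7 217.3 104.7] 9688
t37.8 pos [ 398.9 -303.3  164.6] psi 177.0 q7 1.93 w 0.803 ff 0.0 F [1.4 0.6 0.8]
TURN rz 0.472 tiltfix [ 0.0007 -0.0016] SHIFT [-153.3   79.7   -0.4]
top blocktop 257 z 0.0636 [ 571.4 -313.3] [84.6 59.8] -28.5
top limbtop 122 z 0.0934 [ 569.6 -310.7] [43.7 39.8] 37.1
top rod 60 z 0.1431 [ 570.9 -312.7] [16.6 15.9] -30.6
top rodtop 38 z 0.1454 [ 571.3 -313. ] [16.3 14.9] -27.8
side blocktop 82 z 0.0649 [ 568.1 -307.6] [82.2 59.9] -31.2
side limbtop 44 z 0.0938 [ 566.2 -305.8] [44.2 40.4] -33.4
side rod 49 z 0.1323 [ 569.  -307.7] [18.7 17.5] -29.1
side rodtop 14 z 0.1452 [ 568.2 -308.2] [20.1 15.6] -36.7
wrist blocktop 817 z 0.0636 [ 534.6 -300.9] [65.1 27.9] 88.8
[421. 266.] 5951 ztop 0.6002 [ 335.7 -277.3] [101.6  85.2] -20.5
```

drive_tool(moves=[0,0,0,0,0,0.116,0.8,0,0,0,0,0,0.116,0.8,0,0,0,0,0,0.116,0.8,0,0,0,0,0,0.116,0.8,-30.5,15.5,0,0,0,0,0.7])

```text
t: 38.37
tool_pos: [0.4273, -0.3087, 0.1651]
tcp_rot: [-0.004, 0.262, 0.965, -0.004]
wrist_force: [-0.8, -0.7, 2.1]
grip_width: 0.772
finger_force: 0.0
```

drive_tool(moves=[-30.5,15.5,0,0,0,0,0.7,-30.5,15.5,0,0,0,0,0.6,-30.5,15.5,0,0,0,0,0.6,-30.5,15.5,0,0,0,0,0.6,0,0,0,0,0,0,0.6])

```text
t: 38.78
tool_pos: [0.5764, -0.3075, 0.163]
tcp_rot: [0.001, 0.252, 0.968, 0.003]
wrist_force: [-1.5, 0.3, 0.0]
grip_width: 0.608
finger_force: 0.0
```

drive_tool(moves=[0,0,0,0,0,0,0.6,0,0,0,0,0,0,0.6,0,0,0,0,0,0,0.6])

```text
t: 39.03
tool_pos: [0.5694, -0.312, 0.165]
tcp_rot: [-0.001, 0.255, 0.967, -0.0]
wrist_force: [-0.4, -0.1, 0.5]
grip_width: 0.604
finger_force: 0.0
```

```bash
python3 st.py; python3 model.py wrist .571 -.311 .004; python3 go.py 570 -311 91 150.5; python3 - <<'E'
from h import *
im,d,cm=cap('wrist'); cv2.imwrite('pics/w5.png',im); X=cloud(cm,d)*1000
s=env.state(); M=rotm(s['tcp_rot']); L=(X-s['tool_pos']*1000)@M
for sg in(-1,1):
    m=(d>0)&(X[...,2]>152)&(abs(L[...,1]*sg-32)<14)&(abs(L[...,0])<20)
    print(sg,m.sum(),'tip in tool z',np.percentile(L[...,2][m],[90,97,99,99.8]).round(1),'x',np.percentile(L[...,0][m],[5,50,99]).round(1))
E
```

```text
[435. 250.] 5996 ztop 0.6233 [ 359.9 -277.9] [119.6  76. ] 0.0
[376. 271.] 569 ztop 0.0426 [ 399.5 -304.3] [100.3  45.3] -1.9
wrist blocktop 2380 z 0.0638 [ 570.7 -312.3] [83.5 60.1] -28.5
wrist limbtop 1346 z 0.0931 [ 569.4 -310.9] [44.5 41.6] 58.8
wrist rod 844 z 0.1453 [ 570.5 -312.4] [16.5 15.9] -29.6
wrist rodtop 577 z 0.1457 [ 570.6 -312.4] [16.4 15.7] -29.4
t39.1 pos [ 569.3 -312.6  165.6] psi 150.3 q7 1.18 w 0.598 ff 0.0 F [ 0.5 -0.1  0.1]
TURN rz -0.003 tiltfix [-0.0014 -0.0001] SHIFT [ 0.2  1.7 74.6]
-1 2975 tip in tool z [-17.8  -8.3  -5.3  -4.2] x [-6.3 10.7 19.9]
1 2984 tip in tool z [-17.8  -8.8  -5.4  -4.2] x [-6.5 10.3 19.9]
```

View pics/w5.png

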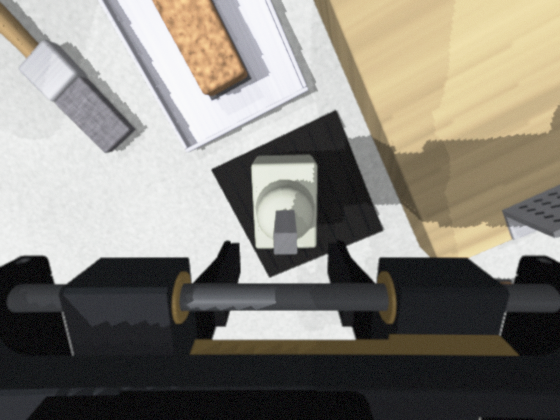

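The sander lies flat in the tray (top left), and the model's rod is between the open fingers at (285,235). The fingertips measure 4 mm above the reading, so I'll grip at reading z=95.

drive_tool(moves=[-0.9,0.5,30,0,0,-0.003,0.6,0,0,24,0,0,0,0.6,0,0,10,0,0,0,0.6,0,0,5,0,0,0,0.6,0,0,1.5,0,0,0,0.6])

```text
t: 39.6
tool_pos: [0.571, -0.3119, 0.0947]
tcp_rot: [-0.0, 0.254, 0.967, -0.0]
wrist_force: [0.1, 0.6, 1.3]
grip_width: 0.599
finger_force: 0.0
```

drive_tool(moves=[0,0,0,0,0,0,0.6,0,0,0,0,0,0,0.6,0,0,0,0,0,0,0.4])

```text
t: 39.85
tool_pos: [0.5725, -0.3117, 0.0964]
tcp_rot: [0.001, 0.254, 0.967, -0.0]
wrist_force: [0.4, -1.0, -0.1]
grip_width: 0.574
finger_force: 0.0
```

```bash
python3 go.py 570.5 -312.3 95 150.5
```

```text
t39.9 pos [ 572.5 -311.7   96.4] psi 150.6 q7 1.15 w 0.574 ff 0.0 F [ 0.4 -1.  -0.1]
TURN rz 0.002 tiltfix [-0.      0.0022] SHIFT [ 1.5 -1.5  1.4]
```

Fine adjustment, then close.

drive_tool(moves=[1,-1.3,1,0,0,0,0.3,0,0,0,0,0,0,0.1,0,0,0,0,0,0,0,0,0,0,0,0,0,0,0,0,0,0,0,0,0])

```text
t: 40.27
tool_pos: [0.5702, -0.3121, 0.094]
tcp_rot: [0.0, 0.254, 0.967, -0.0]
wrist_force: [-0.1, 0.3, -0.2]
grip_width: 0.23
finger_force: 0.0
```

drive_tool(moves=[0,0,0,0,0,0,0,0,0,0,0,0,0,0,0,0,0,0,0,0,0,0,0,0,0,0,0,0,0,0,0,0,0,0,0])

```text
t: 40.68
tool_pos: [0.5702, -0.3121, 0.094]
tcp_rot: [0.0, 0.254, 0.967, -0.0]
wrist_force: [-0.3, 0.3, 0.2]
grip_width: 0.183
finger_force: 29.9
```

drive_tool(moves=[0,0,0,0,0,0,0,0,0,0,0,0,0,0,0,0,-3,0,0,0,0,0,0,-8,0,0,0,0,0,0,-20,0,0,0,0])

```text
t: 41.1
tool_pos: [0.567, -0.3115, 0.1214]
tcp_rot: [-0.004, 0.254, 0.967, 0.001]
wrist_force: [0.2, 0.6, -8.2]
grip_width: 0.18
finger_force: 29.9
```

drive_tool(moves=[0,0,-25,0,0,0,0,0,0,-20,0,0,0,0,0,0,-8,0,0,0,0,0,0,0,0,0,0,0,0,0,0,0,0,0,0])

```text
t: 41.52
tool_pos: [0.5696, -0.3121, 0.1771]
tcp_rot: [-0.001, 0.254, 0.967, -0.0]
wrist_force: [0.1, -0.5, -7.8]
grip_width: 0.182
finger_force: 29.9
```

```bash
python3 go.py 590 -27 179 88.2; python3 model.py wrist .571 -.311 .085; python3 model.py side .571 -.311 .085; python3 - <<'E'
from seg import *
# rasp bar front face from wrist/side/top: points on bar between 70 and 112 mm
for n in('top','side'):
    im,d,cm=cap(n); X=cloud(cm,d)
    m=(d>0)&(X[...,0]>.655)&(X[...,0]<.70)&(abs(X[...,1]+.03)<.12)&(X[...,2]>.07)&(X[...,2]<.13)
    P=X[m]
    print(n,m.sum(),rect(P),'ymin/max',np.percentile(P[:,1],[1,99]).round(4),'top',np.percentile(P[:,2],90))
    for y0 in np.arange(-.13,.09,.03):
        for zl,zh in((.07,.10),(.10,.125)):
            k=(P[:,1]>y0)&(P[:,1]<y0+.03)&(P[:,2]>zl)&(P[:,2]<zh)
            if k.sum()>4: print('  y%.3f z%.2f'%(y0+.015,zl),k.sum(),(np.percentile(P[k][:,0],[5,50,95])*1000).round(1))
E
```

```text
t41.5 pos [ 569.6 -312.1  177.1] psi 150.6 q7 1.19 w 0.182 ff 29.9 F [ 0.1 -0.5 -7.8]
TURN rz 1.089 tiltfix [-0.0006 -0.0011] SHIFT [285.6  11.5  -1.9]
wrist blocktop 3022 z 0.1467 [ 561.2 -307.6] [63.8 60.1] -28.8
wrist limbtop 1694 z 0.1750 [ 562.8 -307.9] [47.9 30.4] 60.5
wrist rod 2852 z 0.2162 [ 569.  -311.8] [36.8 23.3] 60.4
wrist rodtop 1060 z 0.2291 [ 569.1 -311.8] [33.4 23.3] 60.2
side blocktop 83 z 0.1456 [ 569.1 -308.8] [89.7 61.3] -26.7
side limbtop 43 z 0.1755 [ 566.1 -303.7] [42.6 32.2] 30.5
side rod 123 z 0.2179 [ 568.  -309.7] [47.  29.2] 57.8
side rodtop 46 z 0.2284 [ 569.1 -309.7] [46.7 24.8] 63.1
top 521 (array([686.4, -27.5]), array([219. ,  23.8]), 90.0) ymin/max [-0.135   0.0792] top 0.11741359728067646
  y-0.115 z0.07 33 [675.1 676.5 677.6]
  y-0.115 z0.10 40 [675.4 677.3 681.8]
  y-0.085 z0.07 34 [675.6 677.4 678.5]
  y-0.085 z0.10 35 [676.8 678.7 682.3]
  y-0.055 z0.07 31 [676.9 678.4 679.6]
  y-0.055 z0.10 39 [677.8 679.2 683.4]
  y-0.025 z0.07 35 [677.8 679.  680.5]
  y-0.025 z0.10 42 [677.7 680.3 684.6]
  y0.005 z0.07 30 [678.2 679.8 680.9]
  y0.005 z0.10 
[... 203 characters left out ...]
6]), array([224.2,  14.1]), 88.2) ymin/max [-0.1323  0.0848] top 0.11537023286754604
  y-0.115 z0.07 42 [673.9 676.8 679.5]
  y-0.115 z0.10 28 [672.  676.3 680.9]
  y-0.085 z0.07 42 [673.3 676.5 679.6]
  y-0.085 z0.10 32 [674.  676.9 681.5]
  y-0.055 z0.07 46 [674.8 678.  680.4]
  y-0.055 z0.10 31 [674.2 677.4 684. ]
  y-0.025 z0.07 44 [674.5 678.6 682.1]
  y-0.025 z0.10 32 [675.6 678.9 683.4]
  y0.005 z0.07 46 [676.1 679.3 682.2]
  y0.005 z0.10 36 [677.7 679.6 682.6]
  y0.035 z0.07 51 [678.  680.3 683.3]
  y0.035 z0.10 36 [677.9 679.9 684.5]
  y0.065 z0.07 50 [678.3 681.2 685.6]
  y0.065 z0.10 36 [678.  681.7 687.3]
  y0.095 z0.07 16 [679.6 682.1 689.2]
  y0.095 z0.10 11 [679.4 682.2 687.6]
```

drive_tool(moves=[0,0,0,0,0,0.12,0,0,0,0,0,0,0.121,0,0,0,0,0,0,0.121,0,0,0,0,0,0,0.121,0,0,0,0,0,0,0.121,0])

```text
t: 42.13
tool_pos: [0.5696, -0.3119, 0.1767]
tcp_rot: [-0.001, 0.532, 0.847, 0.0]
wrist_force: [-0.2, -0.4, -6.3]
grip_width: 0.181
finger_force: 29.9
```

drive_tool(moves=[0,0,0,0,0,0.121,0,0,0,0,0,0,0.121,0,0,0,0,0,0,0.121,0,0,0,0,0,0,0.12,0,20,2.2,0,0,0,0,0])

```text
t: 42.55
tool_pos: [0.5708, -0.2983, 0.1763]
tcp_rot: [0.0, 0.722, 0.692, -0.002]
wrist_force: [-2.1, -2.9, -5.6]
grip_width: 0.184
finger_force: 29.9
```

drive_tool(moves=[32,3.5,0,0,0,0,0,35,4,0,0,0,0,0,35,4,0,0,0,0,0,35,4,0,0,0,0,0,35,4,0,0,0,0,0])

```text
t: 42.97
tool_pos: [0.5968, -0.119, 0.177]
tcp_rot: [-0.001, 0.717, 0.697, -0.0]
wrist_force: [1.2, -0.7, -5.9]
grip_width: 0.181
finger_force: 29.9
```

drive_tool(moves=[35,4,0,0,0,0,0,30,3.5,0,0,0,0,0,20,2,0,0,0,0,0,8,0.8,0,0,0,0,0,0,0,0,0,0,0,0])

```text
t: 43.38
tool_pos: [0.61, -0.0243, 0.1775]
tcp_rot: [-0.001, 0.715, 0.699, 0.0]
wrist_force: [-0.3, -0.2, -6.0]
grip_width: 0.184
finger_force: 29.9
```

drive_tool(moves=[0,0,0,0,0,0,0,0,0,8,0,0,0,0,0,0,8,0,0,0,0,0,0,4,0,0,0,0,0,0,0,0,0,0,0])

```text
t: 43.8
tool_pos: [0.6091, -0.0299, 0.1557]
tcp_rot: [-0.001, 0.718, 0.696, -0.001]
wrist_force: [-0.2, -0.8, -6.4]
grip_width: 0.181
finger_force: 29.9
```

drive_tool(moves=[0,0,0,0,0,0,0,0,0,0,0,0,0,0,0,0,0,0,0,0,0])

```text
t: 44.05
tool_pos: [0.6107, -0.0282, 0.1583]
tcp_rot: [0.0, 0.717, 0.697, 0.0]
wrist_force: [-0.7, 0.5, -6.0]
grip_width: 0.184
finger_force: 29.9
```

```bash
python3 go.py 645 -27 152 88.3; python3 model.py wrist .61 -.027 .066; python3 model.py top .61 -.027 .066; python3 model.py side .61 -.027 .066
```

```text
t44.0 pos [610.7 -28.2 158.3] psi 88.3 q7 -0.28 w 0.184 ff 29.9 F [-0.7  0.5 -6. ]
TURN rz 0.001 tiltfix [0.0007 0.    ] SHIFT [ 2.2 34.2  6.3]
wrist blocktop 2992 z 0.1279 [610.4 -19.3] [64.4 59.9] 88.8
wrist limbtop 1722 z 0.1561 [610.7 -20.3] [47.3 30.1] -2.0
wrist rod 2845 z 0.1973 [610.4 -27.8] [36.8 23.4] -1.8
wrist rodtop 1059 z 0.2103 [610.3 -27.8] [33.5 23.4] -1.8
side blocktop 114 z 0.1278 [607.4 -26.7] [85.7 61.8] 88.6
side limbtop 63 z 0.1567 [601.7 -23.4] [43.5 37.2] 66.3
side rod 134 z 0.1975 [607.7 -20. ] [46.8 25.7] 16.4
side rodtop 51 z 0.2097 [607.6 -26.3] [41.4 25.1] -0.0
```

drive_tool(moves=[1,8,3,0,0,0,0,0,10,2,0,0,0,0,0,8,0,0,0,0,0,0,4,0,0,0,0,0,0,1,0,0,0,0,0])

```text
t: 44.62
tool_pos: [0.6427, -0.0279, 0.1526]
tcp_rot: [-0.0, 0.717, 0.697, 0.0]
wrist_force: [-0.4, 0.4, -7.1]
grip_width: 0.18
finger_force: 29.9
```

drive_tool(moves=[0,0,0,0,0,0,0,0,0,0,0,0,0,0,0,0,0,0,0,0,0,0,0,0,0,0,0,0])

```text
t: 44.95
tool_pos: [0.6412, -0.0281, 0.153]
tcp_rot: [0.0, 0.717, 0.697, -0.0]
wrist_force: [0.9, 0.3, -6.9]
grip_width: 0.177
finger_force: 29.9
```

```bash
python3 go.py 649 -27 152 88.3; python3 model.py side .64 -.027 .062; python3 model.py wrist .64 -.027 .062
```

```text
t45.0 pos [641.2 -28.1 153. ] psi 88.3 q7 -0.30 w 0.177 ff 29.9 F [ 0.9  0.3 -6.9]
TURN rz 0.001 tiltfix [-0.0002  0.0004] SHIFT [1.3 7.8 1. ]
side blocktop 134 z 0.1228 [644.4 -24.9] [172.5  73.8] 87.9
side limbtop 57 z 0.1522 [631.5 -19.7] [41.5 32.4] 44.3
side rod 126 z 0.1926 [638. -22.] [47.4 25.5] 14.8
side rodtop 45 z 0.2043 [638.  -22.7] [47.3 22.1] 10.0
wrist blocktop 3061 z 0.1227 [644.6  11.4] [129.7  65. ] 82.7
wrist limbtop 1537 z 0.1514 [640.9 -20. ] [45.9 28.2] -1.4
wrist rod 2785 z 0.1927 [640.9 -27.8] [36.8 23.7] -1.5
wrist rodtop 1006 z 0.2051 [640.5 -27.5] [33.1 23.4] -3.2
```

drive_tool(moves=[0.5,2,0.5,0,0,0,0,0,2,0,0,0,0,0,0,1.5,0,0,0,0,0,0,1,0,0,0,0,0,0,0,0,0,0,0,0])

```text
t: 45.47
tool_pos: [0.6481, -0.0278, 0.1524]
tcp_rot: [-0.0, 0.717, 0.697, -0.0]
wrist_force: [-0.1, 0.2, -6.5]
grip_width: 0.182
finger_force: 29.9
```

drive_tool(moves=[0,1,0,0,0,0,0,0,0,0,0,0,0,0])

```text
t: 45.63
tool_pos: [0.6484, -0.0277, 0.1523]
tcp_rot: [-0.0, 0.717, 0.697, -0.001]
wrist_force: [-2.3, -0.7, -5.6]
grip_width: 0.178
finger_force: 29.9
```

drive_tool(moves=[0,1,0,0,0,0,0,0,0,0,0,0,0,0])

```text
t: 45.8
tool_pos: [0.6487, -0.0276, 0.1523]
tcp_rot: [-0.001, 0.717, 0.697, -0.001]
wrist_force: [-4.4, 0.4, -3.2]
grip_width: 0.182
finger_force: 29.9
```

drive_tool(moves=[0,1,0,0,0,0,0,0,1,0,0,0,0,0,0,0,0,0,0,0,0])

```text
t: 46.05
tool_pos: [0.649, -0.0275, 0.1521]
tcp_rot: [-0.002, 0.717, 0.697, -0.003]
wrist_force: [-10.2, -0.7, -1.9]
grip_width: 0.182
finger_force: 30.0
```

drive_tool(moves=[0,0,0,0,0,0,0,0,0,0,0,0,0,0,0,0,0,0,0,0,0,0,0,0,0,0,0,0,0,0,0,0,0,0,0])

```text
t: 46.47
tool_pos: [0.649, -0.0275, 0.1521]
tcp_rot: [-0.002, 0.717, 0.697, -0.003]
wrist_force: [-9.6, 0.5, -0.9]
grip_width: 0.181
finger_force: 30.0
```

drive_tool(moves=[0,0,0,0,0,0,0,0,0,0,0,0,0,0,0,0,0,0,0,0,0,0,0,0,0,0,0,0,0,0,0,0,0,0,0])

```text
t: 46.88
tool_pos: [0.649, -0.0275, 0.1522]
tcp_rot: [-0.002, 0.717, 0.697, -0.003]
wrist_force: [-9.3, 1.1, -2.8]
grip_width: 0.183
finger_force: 30.0
```

```bash
python3 go.py 649 -27 152 88.3;  python3 model.py side .64 -.027 .062; python3 model.py wrist .64 -.027 .062; python3 -c "
from h import *
cap('side','s6.png')
im=cv2.imread('pics/s6.png'); cv2.imwrite('pics/s6.png',cv2.resize(im[110:260,180:400],None,fx=3.6,fy=3.6))"
```

```text
t46.9 pos [649.  -27.5 152.2] psi 88.3 q7 -0.31 w 0.183 ff 30.0 F [-9.3  1.1 -2.8]
TURN rz 0.001 tiltfix [-0.0067  0.0007] SHIFT [ 0.5 -0.   0.2]
side blocktop 116 z 0.1225 [647.1  -5.4] [126.3  62.2] 84.1
side limbtop 49 z 0.1519 [640.  -20.8] [38.4 36.9] 44.5
side rod 127 z 0.1941 [647.1 -24.8] [49.3 24.2] -2.5
side rodtop 50 z 0.2042 [647. -25.] [49.2 24.1] -3.1
wrist blocktop 3109 z 0.1218 [648.5 -18.2] [63.7 60.1] 88.2
wrist limbtop 1399 z 0.1509 [647.9 -19.3] [45.1 26.7] 1.4
wrist rod 2753 z 0.1922 [648.9 -26.9] [36.8 23. ] -1.8
wrist rodtop 987 z 0.2044 [648.9 -26.9] [32.9 22.9] -1.7
```

View pics/s6.png

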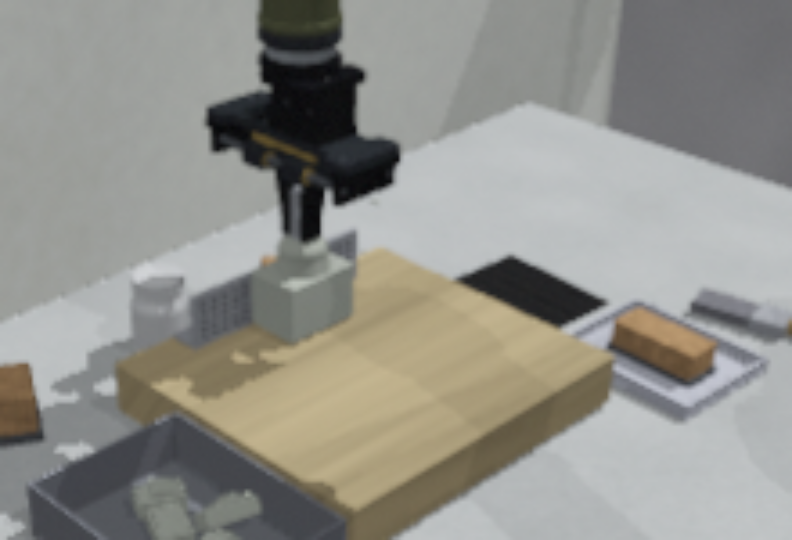

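The side picture shows the model upright and pressed squarely on the middle of the bar, at (300,290). The sander is in the tray at (660,340) and the lumps are in the bin. I'll hold a little longer, back off and turn a quarter.

drive_tool(moves=[0,0,0,0,0,0,0,0,0,0,0,0,0,0,0,0,0,0,0,0,0,0,0,0,0,0,0,0,0,0,0,0,0,0,0])

```text
t: 47.45
tool_pos: [0.649, -0.0275, 0.1521]
tcp_rot: [-0.002, 0.717, 0.697, -0.003]
wrist_force: [-8.5, 1.2, -1.4]
grip_width: 0.18
finger_force: 30.0
```

drive_tool(moves=[0,-3,0,0,0,0,0,0,-8,0,0,0,0,0,0,-15,0,0,0,0,0,0,-15,0,0,0,0,0,0,-7,0,0,0,0,0])

```text
t: 47.87
tool_pos: [0.6023, -0.0263, 0.1523]
tcp_rot: [0.0, 0.717, 0.697, -0.001]
wrist_force: [0.0, 0.6, -7.4]
grip_width: 0.179
finger_force: 29.9
```

drive_tool(moves=[0,0,0,0,0,-0.06,0,0,0,0,0,0,-0.12,0,0,0,0,0,0,-0.12,0,0,0,0,0,0,-0.12,0,0,0,0,0,0,-0.12,0])

```text
t: 48.28
tool_pos: [0.6045, -0.0268, 0.1528]
tcp_rot: [0.001, 0.503, 0.864, 0.0]
wrist_force: [0.2, -0.3, -7.5]
grip_width: 0.181
finger_force: 29.9
```

drive_tool(moves=[0,0,0,0,0,-0.12,0,0,0,0,0,0,-0.12,0,0,0,0,0,0,-0.12,0,0,0,0,0,0,-0.12,0,0,0,0,0,0,-0.12,0])

```text
t: 48.7
tool_pos: [0.6046, -0.0269, 0.1528]
tcp_rot: [0.001, 0.225, 0.974, -0.0]
wrist_force: [-0.3, -0.4, -6.3]
grip_width: 0.185
finger_force: 29.9
```

drive_tool(moves=[0,0,0,0,0,-0.12,0,0,0,0,0,0,-0.12,0,0,0,0,0,0,-0.12,0,0,0,0,0,0,-0.07,0,0,0,0,0,0,0,0])

```text
t: 49.12
tool_pos: [0.6045, -0.027, 0.1525]
tcp_rot: [0.001, 0.014, 1.0, 0.0]
wrist_force: [-0.9, 0.2, -6.3]
grip_width: 0.182
finger_force: 29.9
```

drive_tool(moves=[0,0,0,0,0,0,0,0,0,0,0,0,0,0,0,0,0,0,0,0,0])

```text
t: 49.37
tool_pos: [0.6041, -0.0267, 0.1526]
tcp_rot: [0.0, 0.016, 1.0, -0.0]
wrist_force: [0.7, 0.2, -6.9]
grip_width: 0.183
finger_force: 29.9
```

```bash
python3 go.py 633 -26.5 152 178.3; python3 model.py wrist .60 -.027 .062;python3 model.py side .60 -.027 .062
```

```text
t49.4 pos [604.1 -26.7 152.6] psi 178.2 q7 1.14 w 0.183 ff 29.9 F [ 0.7  0.2 -6.9]
TURN rz -0.002 tiltfix [-0.0005  0.0005] SHIFT [-28.9   1.    0.6]
wrist blocktop 3073 z 0.1223 [594.7 -26.3] [63.7 60. ] -1.6
wrist limbtop 1462 z 0.1512 [595.3 -26.2] [45.5 27.1] 88.7
wrist rod 2774 z 0.1923 [603.4 -26.5] [36.8 23.4] 88.1
wrist rodtop 996 z 0.2048 [603.6 -26.4] [33.1 23. ] 88.4
side blocktop 127 z 0.1224 [620.9  -3.6] [128.8 121.1] 89.7
side limbtop 52 z 0.1520 [598.9 -19.3] [44.8 37.4] 48.9
side rod 133 z 0.1928 [602.6 -23.2] [45.1 25.8] -89.0
side rodtop 51 z 0.2052 [601.5 -23.4] [45.5 21.2] 87.7
```

drive_tool(moves=[-8,0,0,0,0,0,0,-10,0,0,0,0,0,0,-6,0,0,0,0,0,0,-3,0,0,0,0,0,0,-1,0,0,0,0,0,0])

```text
t: 49.88
tool_pos: [0.6326, -0.0271, 0.1523]
tcp_rot: [0.0, 0.015, 1.0, 0.0]
wrist_force: [-0.4, -0.9, -7.6]
grip_width: 0.184
finger_force: 29.9
```

drive_tool(moves=[-1,0,0,0,0,0,0,-1,0,0,0,0,0,0,0,0,0,0,0,0,0,0,0,0,0,0,0,0])

```text
t: 50.22
tool_pos: [0.6337, -0.0274, 0.1524]
tcp_rot: [-0.0, 0.015, 1.0, -0.0]
wrist_force: [-0.0, -0.5, -6.4]
grip_width: 0.179
finger_force: 29.9
```

drive_tool(moves=[-1,0,0,0,0,0,0,-1,0,0,0,0,0,0,0,0,0,0,0,0,0])

```text
t: 50.47
tool_pos: [0.6354, -0.0275, 0.1525]
tcp_rot: [-0.001, 0.015, 1.0, -0.0]
wrist_force: [-2.0, 0.0, -3.9]
grip_width: 0.183
finger_force: 29.9
```

drive_tool(moves=[-1,0,0,0,0,0,0,0,0,0,0,0,0,0,0,0,0,0,0,0,0])

```text
t: 50.72
tool_pos: [0.6355, -0.0274, 0.1524]
tcp_rot: [-0.002, 0.015, 1.0, -0.0]
wrist_force: [-5.2, -0.7, -3.4]
grip_width: 0.177
finger_force: 30.0
```

drive_tool(moves=[-1,0,0,0,0,0,0,0,0,0,0,0,0,0,0,0,0,0,0,0,0,0,0,0,0,0,0,0,0,0,0,0,0,0,0])

```text
t: 51.13
tool_pos: [0.6356, -0.0274, 0.1523]
tcp_rot: [-0.003, 0.015, 1.0, -0.0]
wrist_force: [-8.9, -0.6, -2.4]
grip_width: 0.181
finger_force: 30.0
```

drive_tool(moves=[0,0,0,0,0,0,0,0,0,0,0,0,0,0,0,0,0,0,0,0,0,0,0,0,0,0,0,0,0,0,0,0,0,0,0])

```text
t: 51.55
tool_pos: [0.6356, -0.0273, 0.1523]
tcp_rot: [-0.003, 0.015, 1.0, -0.0]
wrist_force: [-7.4, -0.2, -2.1]
grip_width: 0.179
finger_force: 30.0
```

drive_tool(moves=[0,0,0,0,0,0,0,0,0,0,0,0,0,0,0,0,0,0,0,0,0,0,0,0,0,0,0,0,0,0,0,0,0,0,0])

```text
t: 51.97
tool_pos: [0.6357, -0.0274, 0.1523]
tcp_rot: [-0.003, 0.015, 1.0, -0.0]
wrist_force: [-6.3, 0.3, -0.9]
grip_width: 0.182
finger_force: 30.0
```

drive_tool(moves=[0,0,0,0,0,0,0,0,0,0,0,0,0,0,0,0,0,0,0,0,0])

```text
t: 52.22
tool_pos: [0.6356, -0.0273, 0.1523]
tcp_rot: [-0.003, 0.015, 1.0, -0.0]
wrist_force: [-8.1, 0.0, -2.6]
grip_width: 0.185
finger_force: 30.0
```

```bash
python3 go.py 633 -26.5 152 178.3; python3 model.py wrist .63 -.027 .062;python3 - <<'E'
from seg import *
for n in('top','side'):
    im,d,cm=cap(n); X=cloud(cm,d)
    blk=(d>0)&(im.max(2)<50)&(abs(X[...,2]-.004)<.01)&(abs(X[...,0]-.59)<.13)&(abs(X[...,1]+.305)<.12)
    comps(blk,X,0,150)
E
```

```text
t52.2 pos [635.6 -27.3 152.3] psi 178.3 q7 1.13 w 0.185 ff 30.0 F [-8.1  0.  -2.6]
TURN rz 0.000 tiltfix [-0.001  -0.0053] SHIFT [2.6 0.8 0.3]
wrist blocktop 3080 z 0.1222 [625.9 -27. ] [63.9 60.2] -1.4
wrist limbtop 1440 z 0.1512 [626.8 -27.2] [45.  27.2] 88.7
wrist rod 2786 z 0.1923 [635.3 -27. ] [36.7 23.4] 88.7
wrist rodtop 1000 z 0.2045 [635.1 -26.8] [32.9 23.4] 89.6
[375. 207.] 2150 ztop 0.0067 [ 588.6 -303.7] [148.4 145.2] 85.0
[327. 191.] 331 ztop 0.0065 [ 585.5 -334.8] [143.2  89.4] -1.2
```

drive_tool(moves=[3,0,0,0,0,0,0,8,0,0,0,0,0,0,14,0,0,0,0,0,0,14,0,-8,0,0,0,0,3,0,-10,0,0,0,0])

```text
t: 52.78
tool_pos: [0.5931, -0.026, 0.1695]
tcp_rot: [-0.002, 0.014, 1.0, -0.0]
wrist_force: [0.1, -0.7, -6.1]
grip_width: 0.18
finger_force: 30.0
```

drive_tool(moves=[0,0,-10,0,0,0,0,0,0,-2,0,0,0,0,0,0,0,0,0,0,0,0,0,0,0,0,0,0])

```text
t: 53.12
tool_pos: [0.5967, -0.0264, 0.1827]
tcp_rot: [0.001, 0.015, 1.0, 0.0]
wrist_force: [0.4, -0.6, -6.6]
grip_width: 0.181
finger_force: 30.0
```

```bash
python3 go.py 588.3 -302.5 182 178.3; python3 model.py wrist .595 -.027 .092;python3 st.py
```

```text
t53.1 pos [596.7 -26.4 182.7] psi 178.3 q7 1.16 w 0.181 ff 30.0 F [ 0.4 -0.6 -6.6]
TURN rz -0.000 tiltfix [0.     0.0012] SHIFT [ 2.000e-01 -2.762e+02  7.000e-01]
wrist blocktop 3070 z 0.1524 [587.4 -25.9] [64.  60.3] -1.6
wrist limbtop 1490 z 0.1812 [588.4 -26.6] [45.2 28.2] -89.9
wrist rod 2785 z 0.2226 [596.3 -26.2] [36.9 23.9] 87.8
wrist rodtop 1014 z 0.2349 [595.8 -25.8] [33.  23.6] -89.4
[377. 270.] 493 ztop 0.0420 [ 399.6 -304.7] [100.3  45.2] -2.6
```

drive_tool(moves=[0,-15,0,0,0,0,0,0,-30,0,0,0,0,0,0,-38,0,0,0,0,0,0,-38,0,0,0,0,0,0,-38,0,0,0,0,0])

```text
t: 53.63
tool_pos: [0.5909, -0.1875, 0.1819]
tcp_rot: [-0.0, 0.015, 1.0, -0.0]
wrist_force: [0.7, -0.0, -7.0]
grip_width: 0.185
finger_force: 30.0
```

drive_tool(moves=[0,-38,0,0,0,0,0,0,-38,0,0,0,0,0,0,-26,0,0,0,0,0,0,-12,0,0,0,0,0,0,-3,0,0,0,0,0])

```text
t: 54.05
tool_pos: [0.5863, -0.3078, 0.1808]
tcp_rot: [-0.001, 0.019, 1.0, -0.0]
wrist_force: [0.2, -0.7, -7.5]
grip_width: 0.183
finger_force: 30.0
```

drive_tool(moves=[0,0,20,0,0,0,0,0,0,25,0,0,0,0,0,0,20,0,0,0,0,0,0,10,0,0,0,0,0,0,4,0,0,0,0])

```text
t: 54.47
tool_pos: [0.5866, -0.3007, 0.1011]
tcp_rot: [-0.002, 0.014, 1.0, 0.001]
wrist_force: [0.1, 0.8, -5.9]
grip_width: 0.183
finger_force: 30.0
```

drive_tool(moves=[0,0,1,0,0,0,0,0,0,0,0,0,0,0,0,0,0,0,0,0,0])

```text
t: 54.72
tool_pos: [0.5888, -0.302, 0.104]
tcp_rot: [0.001, 0.015, 1.0, -0.0]
wrist_force: [-0.9, 0.1, -6.4]
grip_width: 0.182
finger_force: 30.0
```

```bash
python3 go.py 588.3 -302.5 94 178.3; python3 model.py wrist .588 -.302 .010; python3 - <<'E'
from seg import *
im,d,cm=cap('wrist'); X=cloud(cm,d)
blk=(d>0.12)&(im.max(2)<60)&(abs(X[...,2]-.004)<.008)
k=cv2.morphologyEx(blk.astype(np.uint8),cv2.MORPH_OPEN,np.ones((5,5)))>0
comps(k,X,0,150)
E
```

```text
t54.7 pos [ 588.8 -302.   104. ] psi 178.3 q7 1.54 w 0.182 ff 30.0 F [-0.9  0.1 -6.4]
TURN rz 0.000 tiltfix [-0.0006  0.0022] SHIFT [ 0.5 -0.5 10. ]
wrist blocktop 2136 z 0.0733 [ 579.4 -301.5] [63.8 60. ] -1.6
wrist limbtop 1899 z 0.1013 [ 580.5 -301.4] [49.  31.1] 87.7
wrist rod 2917 z 0.1424 [ 588.4 -301.7] [36.8 23.6] 88.6
wrist rodtop 1161 z 0.1557 [ 588.4 -302. ] [34.4 23.5] 88.3
[282. 176.] 13360 ztop 0.0046 [ 578.7 -301.9] [147.8 128.9] 85.7
```

drive_tool(moves=[0,0,4,0,0,0,0,0,0,3,0,0,0,0,0,0,1.5,0,0,0,0,0,0,0.5,0,0,0,0,0,0,0,0,0,0,0])

```text
t: 55.23
tool_pos: [0.5876, -0.3022, 0.094]
tcp_rot: [-0.0, 0.015, 1.0, -0.0]
wrist_force: [-2.9, 1.0, -0.3]
grip_width: 0.179
finger_force: 30.0
```

drive_tool(moves=[0,0,0.5,0,0,0,0,0,0,0,0,0,0,0,0,0,0,0,0,0,0])

```text
t: 55.48
tool_pos: [0.5876, -0.3023, 0.0941]
tcp_rot: [-0.0, 0.015, 1.0, -0.0]
wrist_force: [-4.5, 0.5, 6.2]
grip_width: 0.177
finger_force: 30.0
```

drive_tool(moves=[0,0,0.5,0,0,0,0,0,0,0,0,0,0,0,0,0,0,0,0,0,0])

```text
t: 55.73
tool_pos: [0.5877, -0.3023, 0.0941]
tcp_rot: [-0.0, 0.015, 1.0, -0.0]
wrist_force: [-5.6, 0.9, 8.0]
grip_width: 0.183
finger_force: 30.0
```

drive_tool(moves=[0,0,-0.5,0,0,0,0,0,0,0,0,0,0,0.1,0,0,0,0,0,0,0.4,0,0,0,0,0,0,0.5,0,0,0,0,0,0,0.5])

```text
t: 56.15
tool_pos: [0.5887, -0.3021, 0.0931]
tcp_rot: [0.001, 0.015, 1.0, -0.0]
wrist_force: [-0.5, -0.3, 0.3]
grip_width: 0.33
finger_force: 0.0
```

drive_tool(moves=[0,0,0,0,0,0,0.5,0,0,0,0,0,0,0.5,0,0,-5,0,0,0,0.5,0,0,-15,0,0,0,0.5,0,0,-30,0,0,0,0.5])

```text
t: 56.57
tool_pos: [0.5858, -0.3018, 0.1411]
tcp_rot: [-0.002, 0.015, 1.0, 0.001]
wrist_force: [-0.4, 0.2, -0.2]
grip_width: 0.501
finger_force: 0.0
```

drive_tool(moves=[0,0,-30,0,0,0,0.5,0,0,-20,0,0,0,0.5,-30,0,0,0,0,0,0.5,-30,0,0,0,0,0,0.5,-20,0,0,0,0,0,0.5])

```text
t: 56.98
tool_pos: [0.6698, -0.3049, 0.1951]
tcp_rot: [0.002, 0.015, 1.0, -0.0]
wrist_force: [0.2, 0.6, 0.1]
grip_width: 0.501
finger_force: 0.0
```

drive_tool(moves=[0,0,0,0,0,0,0.5,0,0,0,0,0,0,0.5,0,0,0,0,0,0,0.5,0,0,0,0,0,0,0.5])

```text
t: 57.32
tool_pos: [0.667, -0.3049, 0.1937]
tcp_rot: [-0.0, 0.015, 1.0, -0.0]
wrist_force: [0.3, -0.0, -0.6]
grip_width: 0.503
finger_force: 0.0
```

```bash
python3 go.py 588 -302 200; for c in top side wrist; do python3 model.py $c .588 -.302 .004; done; python3 st.py; python3 scan.py top; python3 -c "
from h import *
cap('top','tf.png'); cap('side','sf.png')
cv2.imwrite('pics/f.png',np.hstack([cv2.imread('pics/tf.png')[120:330,120:480],cv2.imread('pics/sf.png')[130:340,140:440]]))"
```

```text
t57.3 pos [ 667.  -304.9  193.7] psi 178.3 q7 1.56 w 0.503 ff 0.0 F [ 0.3 -0.  -0.6]
TURN rz -0.000 tiltfix [-0.0008 -0.    ] SHIFT [79.   0.6 -6.3]
top blocktop 285 z 0.0633 [ 608.1 -267.3] [159.1 130.4] -0.0
top limbtop 113 z 0.0926 [ 585.4 -300.8] [44.4 39.8] 60.1
top rod 61 z 0.1427 [ 588.3 -302. ] [17.  16.6] 82.9
top rodtop 37 z 0.1448 [ 588.1 -302.5] [16.9 15.1] -88.6
side blocktop 99 z 0.0637 [ 586.3 -299.4] [86.7 61.5] 1.0
side limbtop 42 z 0.0928 [ 584.8 -294.4] [49.6 39.3] -61.8
side rod 51 z 0.1330 [ 586.7 -298.6] [20.8 18.3] 37.1
side rodtop 15 z 0.1444 [ 586.6 -301. ] [17.8 16.5] 69.5
wrist blocktop 3176 z 0.0636 [ 616.6 -266.4] [138.8 132.8] -1.7
wrist limbtop 1582 z 0.0931 [ 588.7 -302. ] [44.6 44.3] -33.7
wrist rod 551 z 0.1458 [ 588.4 -302.1] [15.8 15.2] 88.2
wrist rodtop 551 z 0.1458 [ 588.4 -302.1] [15.8 15.2] 88.2
[441. 249.] 6129 ztop 0.6134 [ 399.8 -294.7] [199.9  85. ] 0.3
[376. 271.] 566 ztop 0.0421 [ 399.2 -304.5] [99.7 44.7] -2.4
```

View pics/f.png

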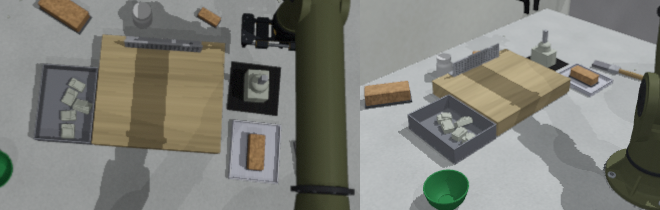

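The combined picture shows the model upright on the mat at (257,88), the sander in the tray at (256,150), all the lumps in the bin at (75,105), a clear stand, and the bowl, jar and brush undisturbed.

```bash
python3 -c "
from cell import env
print(env.finish_job())"
```

```text
the job is handed in; nothing more can be done
None
```

The job is handed in, though no verdict came back: the sander is flat in the tray, all five lumps are in the bin, a long face and then a short end face were each pressed flat against the bar for over a second, and the model stands back mid-mat with the bowl, jar and brush untouched.

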